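Shut and lock the grit hopper

TASK

The blasting-grit hopper has been refilled: push its steel slide gate fully up the sloping face until the spring catch clicks behind the gate's crossbar. Then take the red T-key from its wooden block, pass its toggle through the lock slot in the shut gate until the key's collar rests on the gate, turn the key a quarter turn either way so that it holds, and let go of it. Leave the loose things on the bench where they stand.

Things in the scene. Friction and masses are not known exactly. Their poses are not given: they have to be found in the camera images.
- hopper: Grit hopper, a fixed grey sheet-metal wedge: 190 mm wide (y), 243 mm deep (x), 172 mm high at the back (two fittings there rise to 196), 52 mm at the front. Origin on the bench, 115 mm behind its front wall, mid-width; x points to its back, z up. Its face rises from the front edge at 30 degrees. On the face a steel gate slides up and down between aluminium rails 8 mm high, 103 mm apart.
- frame_slot (a point): Centre of the lock slot in the hopper's face plate, on its outer surface, 92 mm up the slope from the front edge. Axes: x up the slope, y level to the left, z square out of the face. The slot is 42 mm along y, 15 mm along x; the plate is 4 mm thick, hollow behind. The gate, surface 4.5 mm above this point, covers it and has a like slot that comes over it only when the gate is shut.
- gate_lip (a point): Middle of the front side of the gate's upright push lip, an 80 mm wide steel edge with a bead on top (bead stands 1.5 mm further out), 26 mm high above the face plate; this point is 14 mm above the plate. Axes as frame_slot; push along +x. Shut, the lip is 27 mm down the slope from frame_slot, and the catch 95 to 146 mm up the slope, 18 mm high.
- gate (a joint): How far the gate has been pushed up the slope, m: 0 fully open, 0.055 at its stop. It needs about 5 N against friction and its weight, and up to about 10 N to pass the catch between 0.032 and 0.053; it stays where it is left. The catch holds it at 0.053 to 0.055.
- catch (a joint): Lift of the spring catch, a dark steel hook arm hinged at the top of the hopper's face, rad: 0 dropped; about 0.15 while the gate's crossbar passes below its hook. It lifts by itself when the gate is pushed up and drops again behind the crossbar when the gate is home.
- t_key: T-shaped lock key, 80 mm tall, 140 g. Origin: middle of its lower end; z up the shank, x along toggle and handle. Steel toggle 36 (x) by 10 (y) mm, z 0 to 9. Shank 11 mm thick. Round collar 30 mm across, underside at z 21.5, 4.5 thick. Red handle bar 76 (x) by 14 (y) mm, z 62 to 80. Stands upright in the block, collar on its top. Locked: collar on the gate, toggle behind the plate along the slope.
- key_toggle (a point): Centre of the key's toggle, 4.5 mm above the key's origin; same axes as the key.
- tool_block: Hardwood tool block, fixed, 116 mm along its x, 64 mm along y, 45 mm high; origin at the centre of its underside. The key stands in a slot 44 mm long along x, 17 mm wide and 30 mm deep, whose centre lies at x = -22 mm; on the other half a small mounted stone and a steel pin stand up to 25 mm above the block.
- powder_tub: White round tub with a lid, 68 mm across, 95 mm high, loose bystander; origin at the centre of its base.
- bench_brush: Hand brush with orange wooden handle, 205 x 73 x 36 mm, lying on the bench, loose bystander; origin at the centre of its underside.
- white_bottle: White dropper bottle, 54 mm across, 122 mm high, loose bystander; origin at the centre of its base.
- amber_bottle: Small amber bottle with white cap, 42 mm across, 91 mm high, loose bystander; origin at the centre of its base.
- model_buff: Buff plaster tooth model, 65 x 77 x 55 mm, loose bystander; origin at the centre of its underside.
- work_chair: Fixed work chair before the bench, to the right of the robot's front: its wooden back stands upright from x = 0.26 to 0.30 m, y = -0.44 to -0.04 m, up to 0.295 m above the bench top; keep the arm above or beyond it. Origin on the floor.
Not all that is in view belongs to the job. There is more than one size of the t_key; the job needs the smaller.

How it is judged (in metres and radians):
On the way, in this order (a step that is already met when the one before it is completed fails the run):
1. the gate is fully up and the catch has dropped behind its crossbar (value of joint gate above 0.0525 m and value of joint catch below 0.03 rad), for 0.2 s.
2. the key's toggle is through both slots, still along them (z of key_toggle in the frame of frame_slot between -0.018 and -0.0085 m and distance between key_toggle and frame_slot below 0.022 m and angle between the x axis of key_toggle and the y axis of frame_slot, either way round below 0.35 rad), for 0.05 s.
At the end, for the whole second after the job is handed in: The gate is within 2.5 mm of its stop with the catch dropped; the key sits with its collar on the gate (within about 4 mm), square to the face within 10 degrees, its toggle behind the face plate and turned to within 20 degrees of up-and-down the slope; the key is released and at rest (all of step 1 and z of key_toggle in the frame of frame_slot between -0.0165 and -0.0085 m and distance between key_toggle and frame_slot below 0.022 m and angle between the x axis of key_toggle and the x axis of frame_slot, either way round below 0.35 rad and angle between the z axis of key_toggle and the z axis of frame_slot, either way round below 0.17 rad and linear speed of t_key below 0.01 m/s and angular speed of t_key below 0.1 rad/s); the robot touches nothing.
It fails at once if a loose bystander is moved by more than 30 mm (distance of any of powder_tub, bench_brush, white_bottle, amber_bottle, model_buff from where it was at the start of the episode above 0.03 m).
It also fails if it takes over 67 s, if anything falls off the work surface, if the arm or the gripper's body presses on something with over 40 N, if the wrist force passes 120 N, or if a joint passes its speed limit or range.

ROBOT

A 6-joint arm with a two-finger parallel gripper is mounted at the origin on a cart in front of the work surface, level with it; the furniture and walls round the work are solid. World frame = base frame: x ahead of the robot, y to its left, z up, the work surface at z = 0. Lengths are in mm, angles in rad, forces in N, time in s.
With the tool pointing down it reaches from about 250 to 850 mm from the base axis. Payload 12.5 kg.
Tool frame: the origin (TCP) lies at the very end of the fingers, on their centre line; the grasp point (between the pads) lies 19 mm behind it; z points along the fingers, y is the direction in which the jaws open and shut (so a half turn about z gives the same grasp; the last joint's range is limited). The gripper opens to 93 mm and grips with 3 to 60 N. Pads are 15 mm wide; open, the fingers measure 128 mm over their backs; the gripper's body (75 mm by 188 mm) begins 65 mm behind the grasp point.
Start: joints at [-1.207, 0.351, 1.652, -0, 1.139, -0.085], TCP at [238.653, -495.509, 196.033] pointing down, gripper open.
Joint ranges: [-2.75, 2.75], [-0.79, 2.1], [0.01, 2.65], [-1.57, 4.71], [0.07, 3.14], [-2.87, 2.87]. Speed limits (rad/s): [2.22, 2.22, 2.79, 3.14, 3.14, 3.14].

INTERFACE

Orientations are given as a unit quaternion [w, x, y, z].
In Python, from plant import env gives the robot as it stands.
- The arm moves only by the tool jog_arm, never from a script. Its argument "rows" is one flat list of numbers, 7 for each row, row after row: the shift along the tool's x, y, z each as a share of 0.2 m, from -1 to 1, then the turn, a rotation vector about the tool's x, y, z each as a share of 45 degrees, from -1 to 1, then the gripper command: -1 is fully open, 1 is shut, values between are in proportion. In form: [dx, dy, dz, rx, ry, rz, fingers, dx, dy, dz, rx, ry, rz, fingers, ...]. A call has 1 to 12 rows; each row is the pose to reach, as a shift and turn from the pose measured when the call began, along the tool's axes at that moment; what a row does not reach only later rows make up. A row lasts 1/12 s, in which the tool goes at most 41.7 mm and 7.16 degrees, less where a joint would pass 70% of its speed; a pose out of reach is approached as far as the arm can. A call with a number of a shift or a turn outside -1 to 1 is refused whole. A call with a gripper value outside its range is refused whole. The fingers move at their own pace and stop on an object; "newtons" is the grip in N (left out, the last holds). Time passes only in rows, so rows that repeat a pose let the fingers close. It gives the time, the measured TCP pose, the force and the opening at its end, in the units of the state.
- env.sense(): the state, without advancing time (a new reading comes with each control period).
- env.snapshot(name): name is "side" or "top"; returns a dict with "color" (480x640x3 uint8, red, green, blue), "fov_y" (degrees; the focal length in pixels is half the picture's height over the tangent of half this angle, whatever the lens; pixels are square), "cx", "cy" (the principal point, pixels), "T" (4x4, takes a point from camera to world coordinates). Camera axes: x right, y down, z forward; pixel columns grow to the right and rows downward; lengths in mm; the calibration is good to about 2 mm. A picture is of the moment at which its call begins. There is no depth.
- env.job_done(): hands the job in, once; it reports no verdict.
Trained networks look in a picture, given as the dict that the camera call returned (one of the last four; its "shot" number tells which), for a name from the list of things; names that differ only in an ending like _2 or _b are one class to them, and where a whole thing is asked for, a point or a joint stands for the part that bears it (a point fixed in the world has none). Each returns a list of dicts, best first, with "conf" (0 to 1); they miss things now and then, are a little off and sometimes report something else, mostly with a low value. They report only what shows in the picture. A call takes as long as a camera call. They do not tell look-alikes from the thing itself.
- env.outline_of(picture, thing): "mask" (480x640 bool, what is visible of it) and "uv" ([column, row] in pixels, amid what is visible of it).
The state is a dict: "t": time; "joint_pos": joint angles; "joint_velocities": joint speeds; "tau": joint torques, N m; "position": TCP position; "orientation": TCP orientation; "wrist_force": force on the tool from outside, world axes, zero at the start; "wrist_torque": the same for the moment, N m; "gripper_width": finger opening in mm.
Only numpy, scipy, OpenCV 4.12 (cv2) and the standard library are available. Lean on these libraries where they do the work, as an engineer would, in place of code of your own. Each camera call takes 0.05 s, during which the arm holds its last target.

## Working session

There is one attempt and no reset: what is moved stays moved. The work goes in short steps, Python scripts to look and compute and a tool call to move; the robot and the scene stay as the last step left them, time stands still between calls to the robot, and variables do not carry over. Pictures are saved under pics/ and viewed, and the job is handed in when it is done.

Besides the shell and the picture viewer there is one more tool, called after ">>>" as a command line: name --argument value ..., lists and objects as JSON in quotes. jog_arm: Moves the arm, as the interface text tells. Its arguments: {"type":"object","properties":{"rows":{"type":"array","items":{"type":"number","minimum":-1,"maximum":1}},"newtons":{"type":"number"}},"required":["rows"]}

```bash
ls; mkdir -p pics; cat > h.py <<'E'
import numpy as np, cv2, pickle
from plant import env
def snap(n,fn):
    p=env.snapshot(n); cv2.imwrite('pics/'+fn+'.png',cv2.cvtColor(p['color'],cv2.COLOR_RGB2BGR)); return p
def foc(p): return 240/np.tan(np.radians(p['fov_y'])/2)
def ray(p,uv):
    f=foc(p); d=np.array([(uv[0]-p['cx'])/f,(uv[1]-p['cy'])/f,1.]); T=np.array(p['T']); return T[:3,3],T[:3,:3]@d
def atz(p,uv,z):
    o,d=ray(p,uv); return o+d*(z-o[2])/d[2]
def proj(p,X):
    T=np.linalg.inv(np.array(p['T'])); X=np.atleast_2d(X); c=X@T[:3,:3].T+T[:3,3]; f=foc(p)
    return np.c_[c[:,0]/c[:,2]*f+p['cx'],c[:,1]/c[:,2]*f+p['cy']]
def save(ps,fn): pickle.dump(ps,open(fn,'wb'))
def tri(p1,u1,p2,u2):
    o1,d1=ray(p1,u1);o2,d2=ray(p2,u2);A=np.c_[d1,-d2];s=np.linalg.lstsq(A,o2-o1,rcond=None)[0]
    a=o1+s[0]*d1;b=o2+s[1]*d2;return (a+b)/2,np.linalg.norm(a-b)
E
python3 - <<'E'
from h import *
a=snap('side','side0');b=snap('top','top0')
save({k:{q:v[q] for q in('color','fov_y','cx','cy','T')} for k,v in (('side',a),('top',b))},'p0.pkl')
for n,p in(('side',a),('top',b)):
    print(n,p['fov_y'],p['cx'],p['cy'],np.round(p['T'],3).tolist())
    for t in ['hopper','gate_lip','gate','catch','t_key','tool_block','powder_tub','bench_brush','white_bottle','amber_bottle','model_buff']:
        print(t,[(round(r['conf'],2),np.round(r['uv']).tolist(),int(r['mask'].sum())) for r in env.outline_of(p,t)])
print(env.sense())
E
```

```text
pics
side 55.98865359986734 317.0948934201948 241.65403188540054 [[0.995, -0.071, 0.067, 480.243], [-0.097, -0.596, 0.797, -1169.841], [-0.017, -0.8, -0.6, 597.289], [0.0, 0.0, 0.0, 1.0]]
hopper [(0.97, [318.0, 107.0], 5403), (0.52, [292.0, 190.0], 390)]
gate_lip [(0.79, [299.0, 101.0], 829), (0.2, [324.0, 75.0], 108)]
gate [(0.97, [302.0, 100.0], 795)]
catch [(0.61, [328.0, 74.0], 109)]
t_key [(0.88, [294.0, 189.0], 383), (0.7, [261.0, 138.0], 519)]
tool_block [(0.66, [299.0, 219.0], 1571), (0.65, [325.0, 77.0], 113)]
powder_tub [(0.72, [282.0, 164.0], 943), (0.37, [352.0, 153.0], 451)]
bench_brush [(0.63, [370.0, 220.0], 2157)]
white_bottle [(0.76, [351.0, 151.0], 417)]
amber_bottle [(0.75, [356.0, 176.0], 519), (0.4, [279.0, 164.0], 956)]
model_buff [(0.77, [317.0, 159.0], 495), (0.72, [315.0, 104.0], 1474)]
top 45.875068007069494 314.4026809002039 237.73866756577715 [[0.011, -0.996, 0.089, 402.851], [-1.0, -0.012, -0.004, -29.155], [0.005, -0.089, -0.996, 1650.763], [0.0, 0.0, 0.0, 1.0]]
hopper [(0.79, [212.0, 216.0], 6968)]
gate_lip [(0.87, [222.0, 228.0], 1824)]
gate [(0.62, [2
[... 435 characters left out ...]
't': 1.2, 'joint_pos': array([-1.20659135e+00,  3.50691587e-01,  1.65182499e+00, -1.13504339e-05,
        1.13909295e+00, -8.45851838e-02]), 'joint_velocities': array([-0.00081881, -0.00162763,  0.00072392,  0.00112458,  0.00191722,
       -0.00028535]), 'tau': array([ 7.48681687e-04, -4.97250295e+01, -2.85482329e+01,  7.00139184e-02,
        2.20867567e-02, -2.45614558e-05]), 'position': array([ 238.6503559 , -495.49825881,  196.02765879]), 'orientation': array([-7.63493203e-06,  9.74928362e-01,  2.22518965e-01, -6.27976010e-06]), 'wrist_force': array([ 0.0666762 , -0.78689308, -0.92455205]), 'wrist_torque': array([ 0.00748619,  0.00886557, -0.02114101]), 'gripper_width': 92.66047541146098}
```

```bash
python3 - <<'E'
import cv2
a=cv2.imread('pics/side0.png');b=cv2.imread('pics/top0.png')
cv2.imwrite('pics/s1.png',cv2.resize(a[40:260,220:420],(727,800))[:600] if 0 else cv2.resize(a[40:250,210:430],None,fx=2.85,fy=2.85,interpolation=cv2.INTER_CUBIC)[:600])
cv2.imwrite('pics/t1.png',cv2.resize(b[150:310,150:460],None,fx=2.5,fy=2.5,interpolation=cv2.INTER_CUBIC))
E
```

```text
(no output)
```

View pics/s1.png

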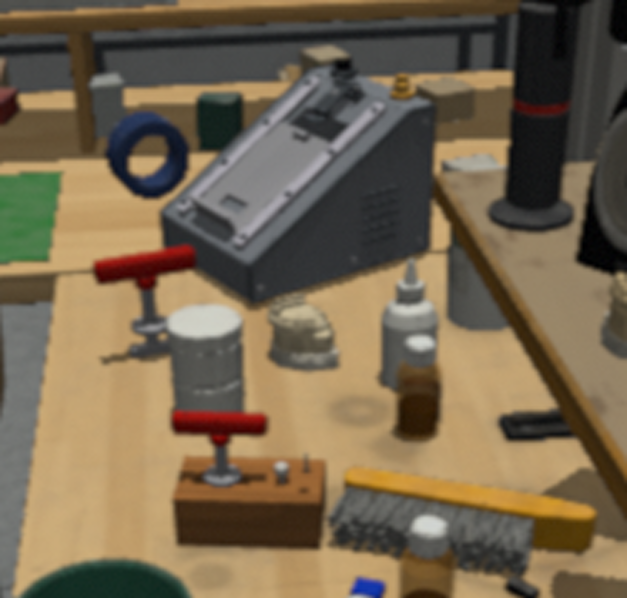

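View pics/t1.png

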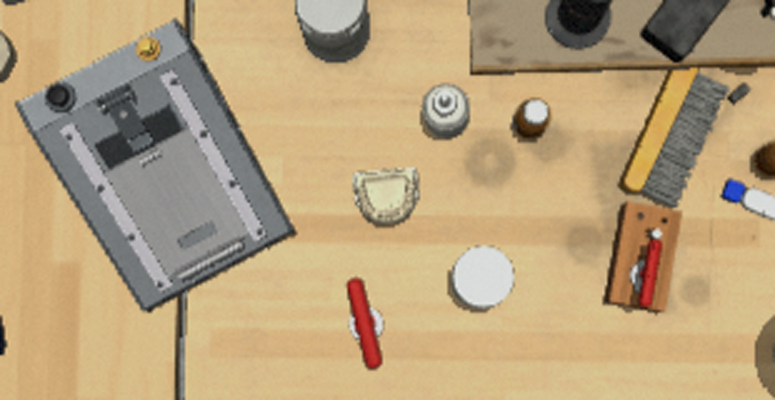

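View pics/side0.png

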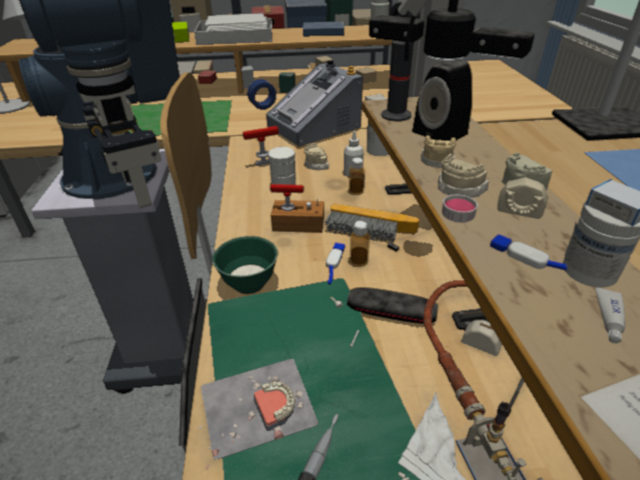

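View pics/top0.png

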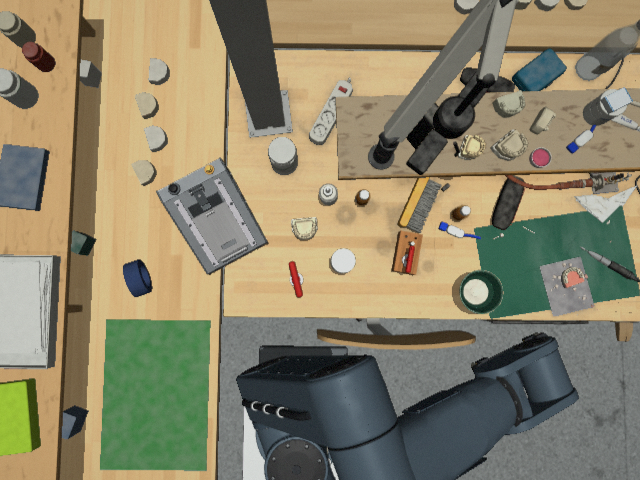

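```bash
python3 - <<'E'
from h import *
P={}
for n in('side','top'):
    p=env.snapshot(n); d={q:p[q] for q in('color','fov_y','cx','cy','T')}
    for t in ['hopper','t_key','tool_block']: d[t]=env.outline_of(p,t)
    P[n]=d
save(P,'p1.pkl'); print(env.sense()['t'])
E
cat > fit.py <<'E'
from h import *
from scipy.optimize import minimize
def sil(p,X,S=4):
    uv=proj(p,X); h=cv2.convexHull((uv*S).astype(np.float32)); m=np.zeros((480*S,640*S),np.uint8)
    cv2.fillConvexPoly(m,np.round(h).astype(np.int32),255); return cv2.resize(m,(640,480),interpolation=cv2.INTER_AREA)/255.
def RT(v,X): c,s=np.cos(v[2]),np.sin(v[2]); return np.c_[X[:,0]*c-X[:,1]*s+v[0],X[:,0]*s+X[:,1]*c+v[1],X[:,2]]
def cost(v,P,Ms,X):
    return sum(np.abs(sil(P[n],RT(v,X))-M).sum()/M.sum() for n,M in Ms.items())
E
python3 - <<'E'
from fit import *
P=pickle.load(open('p1.pkl','rb'))
for n in P:
    for t in ['hopper','t_key','tool_block']: print(n,t,[(round(r['conf'],2),np.round(r['uv']).tolist(),int(r['mask'].sum())) for r in P[n][t]])
X=np.array([[x,y,z] for y in(-95,95) for x,z in((-115,0),(-115,52),(93,172),(128,172),(128,0))],float)
p=P['top']
c=[atz(p,u,z) for u,z in(((157.2,191.2),172),((221.2,158),172),((268,244),52),((210,274),52))]
print(np.round(c))
back=(c[0]+c[1])/2;fr=(c[2]+c[3])/2;d=back-fr;yaw=np.arctan2(d[1],d[0]);v0=np.r_[fr[:2]+115*np.array([np.cos(yaw),np.sin(yaw)]),yaw];print(v0)
Ms={n:P[n]['hopper'][0]['mask'].astype(float) for n in P}
for sub in (Ms,{'top':Ms['top']},{'side':Ms['side']}):
  r=minimize(cost,v0,args=(P,sub,X),method='Nelder-Mead',options=dict(initial_simplex=v0+np.array([[0,0,0],[10,0,0],[0,10,0],[0,0,.08]]),xatol=.05,fatol=1e-5)); print(r.x,r.fun)
  if len(sub)==2: v=r.x
for n in P:
    im=cv2.cvtColor(P[n]['color'],cv2.COLOR_RGB2BGR); S=4
    x0,y0=(230,40) if n=='side' else (140,140)
    o=cv2.resize(im[y0:y0+150,x0:x0+150],None,fx=S,fy=S,interpolation=cv2.INTER_CUBIC)
    c30,s30=np.cos(np.pi/6),.5
    def face(a,y,h): return [-115+a*c30-h*s30, y, 52+a*s30+h*c30]
    lines=[[0,1],[1,2],[2,3],[5,6],[6,7],[7,8],[1,6],[2,7],[3,8]]
    q=(proj(P[n],RT(v,X))+.5-[x0,y0])*S
    for a,b in lines: cv2.line(o,tuple(q[a].astype(int)),tuple(q[b].astype(int)),(0,255,255),1)
    F=np.array([face(92-7.5,-21,0),face(92-7.5,21,0),face(92+7.5,21,0),face(92+7.5,-21,0),face(10,-40,26),face(10,40,26)],float)
    q=(proj(P[n],RT(v,F))+.5-[x0,y0])*S
    cv2.polylines(o,[q[:4].astype(int)],True,(0,255,0),1)
    cv2.line(o,tuple(q[4].astype(int)),tuple(q[5].astype(int)),(255,0,255),1)
    cv2.imwrite(f'pics/fit_{n}.png',o)
E
```

```text
1.6
side hopper [(0.82, [319.0, 105.0], 5522)]
side t_key [(0.87, [261.0, 136.0], 574), (0.62, [292.0, 189.0], 390)]
side tool_block [(0.92, [299.0, 217.0], 1574)]
top hopper [(0.96, [211.0, 217.0], 7035)]
top t_key [(0.81, [297.0, 278.0], 359), (0.62, [408.0, 259.0], 236)]
top tool_block [(0.84, [408.0, 250.0], 854)]
[[653. 380. 172.]
 [744. 214. 172.]
 [526.  95.  52.]
 [440. 257.  52.]]
[5.83242051e+02 2.32549052e+02 5.12211020e-01]
[5.90361260e+02 2.40001385e+02 4.98908200e-01] 0.09745421715025301
[5.88062278e+02 2.38203406e+02 5.08000286e-01] 0.018792870381983635
[5.95256333e+02 2.53352051e+02 4.90611904e-01] 0.03903743315508021
```

```bash
sleep 0
```

```text
(no output)
```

View pics/fit_top.png

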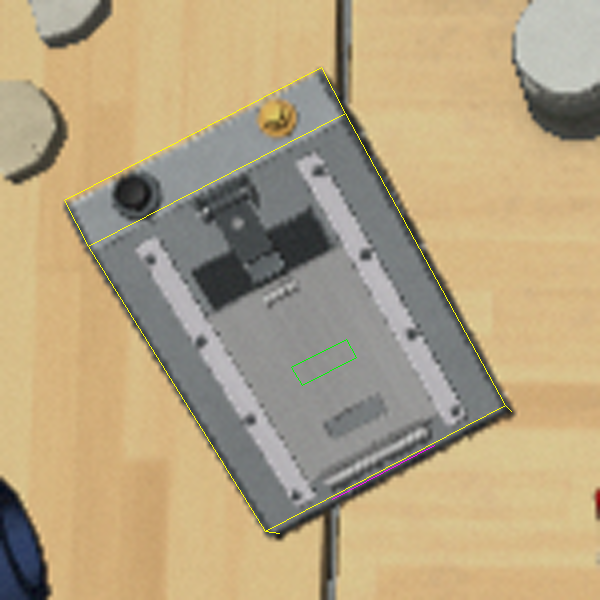

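View pics/fit_side.png

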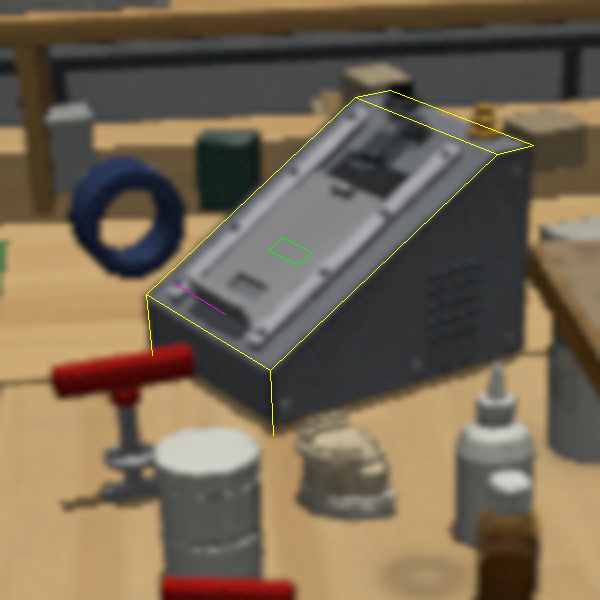

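```bash
python3 - <<'E'
from fit import *
P=pickle.load(open('p1.pkl','rb'))
def box(x0,x1,y0,y1,z0,z1): return np.array([[x,y,z] for x in(x0,x1) for y in(y0,y1) for z in(z0,z1)],float)
def cyl(r,z0,z1): a=np.linspace(0,6.28,25); return np.r_[np.c_[r*np.cos(a),r*np.sin(a),a*0+z0],np.c_[r*np.cos(a),r*np.sin(a),a*0+z1]]
# handle is round bar? use octagon
def bar(L,r,rz,zc): a=np.linspace(0,6.28,17); return np.r_[np.c_[a*0-L,r*np.cos(a),zc+rz*np.sin(a)],np.c_[a*0+L,r*np.cos(a),zc+rz*np.sin(a)]]
def kcost(v,Ms,z0,s,vis):
    parts=[bar(38*s,7*s,9*s,71*s),cyl(5.5*s,26*s,62*s),cyl(15*s,21.5*s,26*s)]+([box(-18*s,18*s,-5*s,5*s,0,9*s),cyl(5.5*s,0,26*s)] if vis else [])
    return sum(np.abs(np.maximum.reduce([sil(P[n],RT(v,X+[0,0,z0])) for X in parts])-M).sum()/M.sum() for n,M in Ms.items())
def pick(n,t,uv): return min(P[n][t],key=lambda r:np.hypot(*(np.array(r['uv'])-uv)))['mask'].astype(float)
Bx=box(-58,58,-32,32,0,45)
Mb={n:P[n]['tool_block'][0]['mask'].astype(float) for n in P}
# block mask minus/plus key: add key mask
Mk={'side':pick('side','t_key',(292,189)),'top':pick('top','t_key',(408,259))}
for n in Mb: Mb[n]=np.maximum(Mb[n],0)
v0=np.r_[atz(P['top'],(407,253),45)[:2],np.pi+0.1]; v0[2]=0.0
def NM(f,v0,args): return minimize(f,v0,args=args,method='Nelder-Mead',options=dict(initial_simplex=v0+np.array([[0,0,0],[10,0,0],[0,10,0],[0,0,.15]]),xatol=.05,fatol=1e-5))
for sub in (Mb,{'top':Mb['top']},{'side':Mb['side']}):
    r=NM(cost,v0,(P,sub,Bx));print('block',r.x,r.fun); 
    if len(sub)==2: vb=r.x
k0=np.r_[atz(P['top'],(408,259),100)[:2],vb[2]]
for sub in (Mk,{'top':Mk['top']},{'side':Mk['side']}):
    r=NM(kcost,k0,(sub,23.5,1,False));print('key',r.x,r.fun)
    if len(sub)==2: vk=r.x
c,s=np.cos(vb[2]),np.sin(vb[2])
print('slot pos +-22',vb[:2]+22*np.array([c,s]),vb[:2]-22*np.array([c,s]))
for n in P:
    im=cv2.cvtColor(P[n]['color'],cv2.COLOR_RGB2BGR); S=8
    x0,y0=(265,175) if n=='side' else (375,215)
    o=cv2.resize(im[y0:y0+70,x0:x0+70],None,fx=S,fy=S,interpolation=cv2.INTER_CUBIC)
    q=((proj(P[n],RT(vb,Bx))+.5-[x0,y0])*S).astype(int)
    for i in range(8):
        for j in range(i):
            if np.sum(Bx[i]!=Bx[j])==1: cv2.line(o,tuple(q[i]),tuple(q[j]),(0,255,255),1)
    for X in (bar(38,7,9,71),cyl(15,21.5,26)):
        q=((proj(P[n],RT(vk,X+[0,0,23.5]))+.5-[x0,y0])*S).astype(np.int32); cv2.polylines(o,[cv2.convexHull(q)],True,(0,255,0),1)
    cv2.imwrite(f'pics/kb_{n}.png',o)
E
```

```text
block [ 5.09231357e+02 -3.02990759e+02 -1.78081790e-01] 0.384135407657345
block [ 5.08148075e+02 -3.02584202e+02 -1.80340549e-01] 0.2537585526013684
block [ 5.11826019e+02 -3.04252536e+02 -1.80325909e-01] 0.09216184567855096
key [ 4.89260415e+02 -2.99152578e+02 -2.08641458e-01] 0.45737599168307047
key [ 4.87775661e+02 -2.98994735e+02 -2.03356545e-01] 0.21769690927218344
key [ 4.90180910e+02 -2.98880111e+02 -1.91573013e-01] 0.22605329311211664
slot pos +-22 [ 530.88343355 -306.8878831 ] [ 487.5792804  -299.09363395]
```

View pics/kb_top.png

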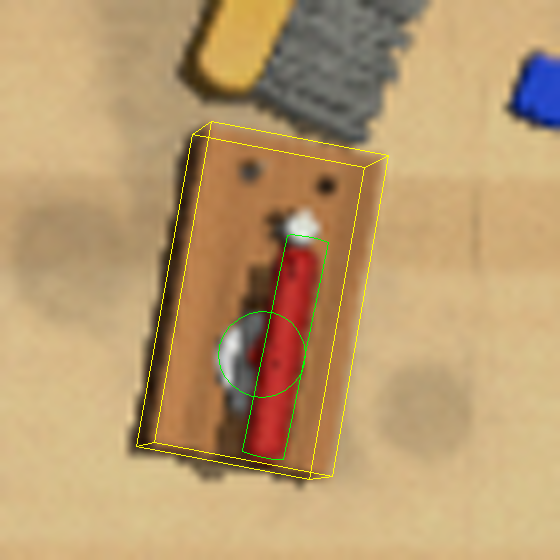

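View pics/kb_side.png

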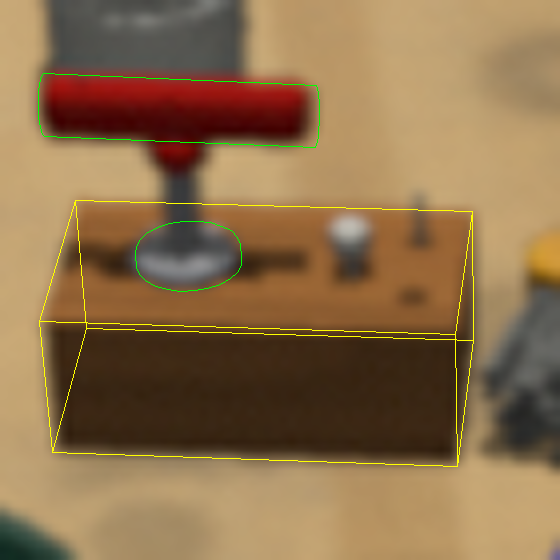

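```bash
cat > pl.py <<'E'
from h import *
from scipy.spatial.transform import Rotation as Rn
HOP=np.array([589.5,239.5,0.502])
def rot(q): return Rn.from_quat([q[1],q[2],q[3],q[0]])
def hopR():
    # face axes in world columns: x up slope,y left,z normal
    c,s=np.cos(HOP[2]),np.sin(HOP[2]); Z=np.array([[c,-s,0],[s,c,0],[0,0,1]])
    F=np.array([[np.cos(np.pi/6),0,-.5],[0,1,0],[.5,0,np.cos(np.pi/6)]]); return Z@F
def face(a,y,h): # a from front edge up the slope
    c,s=np.cos(HOP[2]),np.sin(HOP[2]); Z=np.array([[c,-s,0],[s,c,0],[0,0,1]])
    return np.r_[HOP[:2],0]+Z@np.array([-115,0,52])+hopR()@np.array([a,y,h])
def toolR(ax,az): # tool x axis, tool z axis
    az=np.array(az,float);az/=np.linalg.norm(az);ax=np.array(ax,float);ax-=az*(ax@az);ax/=np.linalg.norm(ax)
    return np.c_[ax,np.cross(az,ax),az]
def plan(pos,R,s=None):
    s=s or env.sense(); R0=rot(s['orientation']); d=R0.inv().apply(np.array(pos)-s['position'])/200
    rv=(R0.inv()*Rn.from_matrix(R)).as_rotvec()/(np.pi/4)
    n=max(np.linalg.norm(d)*200/41.7,np.linalg.norm(rv)*45/7.16)
    print('t',round(s['t'],2),'row',np.round(np.r_[d,rv],4).tolist(),'rows>=',round(n,1),'F',np.round(s['wrist_force'],1),'w',round(s['gripper_width'],1))
def down(az): return toolR([np.cos(az),np.sin(az),0],[0,0,-1])
E
python3 - <<'E'
from pl import *
s=env.sense()
for p in ([430,-495,330],[430,-300,420],[440,-100,420],[440,60,300]): plan(p,down(.449),s)
print(face(10,0,14),face(37,0,14),face(65,0,14),face(92,0,0))
E
```

```text
t 1.6 row [0.8631, 0.4128, -0.6699, -0.0, -0.0, -0.0003] rows>= 5.6 F [-0.3  0.6  0.6] w 92.9
t 1.6 row [1.2861, -0.4657, -1.1198, -0.0, -0.0, -0.0003] rows>= 8.5 F [-0.3  0.6  0.6] w 92.9
t 1.6 row [1.7651, -1.3449, -1.1198, -0.0, -0.0, -0.0003] rows>= 11.9 F [-0.3  0.6  0.6] w 92.9
t 1.6 row [2.1122, -2.0657, -0.5198, -0.0, -0.0, -0.0003] rows>= 14.4 F [-0.3  0.6  0.6] w 92.9
[490.14389017 184.96321009  69.12435565] [510.64166603 196.2144849   82.62435565] [531.89861877 207.88247359  96.62435565] [558.53274832 222.5020066   98.        ]
```

>>> jog_arm --rows '[0, 0, -0.3, 0, 0, 0, 1, 0.15, 0.07, -0.6, 0, 0, 0, 1, 0.4, 0.2, -0.9, 0, 0, 0, 1, 0.6, 0.2, -1, 0, 0, 0, 1, 0.8, 0.1, -1, 0, 0, 0, 1, 0.9, -0.05, -1, 0, 0, 0, 1, 1, -0.2, -1, 0, 0, 0, 1, 1, -0.4, -1, 0, 0, 0, 1, 1, -0.6, -1, 0, 0, 0, 1, 1, -0.8, -1, 0, 0, 0, 1, 1, -1, -1, 0, 0, 0, 1]' --newtons 40

```text
t: 2.52
position: [340.9, -247.6, 395.7]
orientation: [0.0, 0.975, 0.223, 0.0]
wrist_force: [0.5, 0.3, 0.9]
gripper_width: 24.2
```

```bash
python3 - <<'E'
from pl import *
F=hopR(); R=toolR(F[:,0],-F[:,2])
print(env.sense()['joint_pos'])
plan([420,-40,380],down(.49))
plan(face(-30,0,90),R)
print(face(-30,0,90),face(-30,0,9))
E
```

```text
[-7.38821542e-01 -3.72921350e-02  1.62895905e+00  1.01511617e-04
  1.54982499e+00  3.82390037e-01]
t 2.52 row [0.8073, -0.7628, 0.0784, 0.0001, -0.0002, -0.0515] rows>= 5.3 F [0.5 0.3 0.9] w 24.2
t 2.52 row [1.2492, -1.6045, 1.4037, 0.0175, 0.6663, -0.0652] rows>= 11.9 F [0.5 0.3 0.9] w 24.2
[426.46518048 150.00982455 114.94228634] [461.96836971 169.49760417  44.79422863]
```

>>> jog_arm --rows '[0.25, -0.25, 0, 0, 0, 0, 1, 0.5, -0.5, 0, 0, 0.1, 0, 1, 0.75, -0.75, 0.1, 0, 0.2, -0.03, 1, 0.85, -0.95, 0.3, 0, 0.35, -0.05, 1, 0.9, -1, 0.5, 0, 0.5, -0.06, 1, 1, -1, 0.7, 0.01, 0.6, -0.06, 1, 1, -1, 0.75, 0.017, 0.666, -0.065, 1]'

```text
t: 3.1
position: [420.3, -10.1, 286.5]
orientation: [-0.063, 0.935, 0.239, 0.253]
wrist_force: [2.1, 0.1, 0.6]
gripper_width: 0.4
```

```bash
python3 - <<'E'
from pl import *
F=hopR(); R=toolR(F[:,0],-F[:,2])
plan(face(-30,0,60),R)
plan(face(-30,0,10),R)
E
```

```text
t 3.1 row [-0.0778, -0.6908, 1.0962, 0.0045, -0.0062, -0.0009] rows>= 6.2 F [2.1 0.1 0.6] w 0.4
t 3.1 row [-0.0791, -0.6917, 1.3462, 0.0045, -0.0062, -0.0009] rows>= 7.3 F [2.1 0.1 0.6] w 0.4
```

>>> jog_arm --rows '[-0.03, -0.2, 0.2, 0, 0, 0, 1, -0.07, -0.5, 0.5, 0, 0, 0, 1, -0.078, -0.69, 0.7, 0.0045, -0.006, 0, 1, -0.078, -0.691, 0.95, 0.0045, -0.006, 0, 1, -0.078, -0.691, 1, 0.0045, -0.006, 0, 1, -0.078, -0.691, 1, 0.0045, -0.006, 0, 1, -0.078, -0.691, 1, 0.0045, -0.006, 0, 1]'

```text
t: 3.68
position: [429.0, 154.6, 100.7]
orientation: [-0.065, 0.937, 0.24, 0.247]
wrist_force: [-1.6, 0.5, -0.0]
gripper_width: 0.9
```

```bash
python3 - <<'E'
from pl import *
F=hopR(); R=toolR(F[:,0],-F[:,2])
plan(face(-30,0,10),R)
ps=[]
for n in('side','top'):
    p=snap(n,'a_'+n); x0,y0=(240,40) if n=='side' else (150,140)
    im=cv2.imread('pics/a_'+n+'.png')[y0:y0+140,x0:x0+140]; o=cv2.resize(im,None,fx=4,fy=4,interpolation=cv2.INTER_CUBIC)
    u=(proj(p,[env.sense()['position']])[0]+.5-[x0,y0])*4; cv2.circle(o,tuple(u.astype(int)),3,(0,255,0),1); print(u); ps.append(o)
cv2.imwrite('pics/a.png',cv2.resize(np.hstack(ps),None,fx=.71,fy=.71,interpolation=cv2.INTER_AREA))
E
```

```text
t 3.68 row [0.0188, 0.0149, 0.3273, -0.0042, 0.009, -0.0023] rows>= 1.6 F [-1.6  0.5 -0. ] w 0.9
[ 82.61411151 286.56078025]
[380.32957397 551.92723549]
```

View pics/a.png

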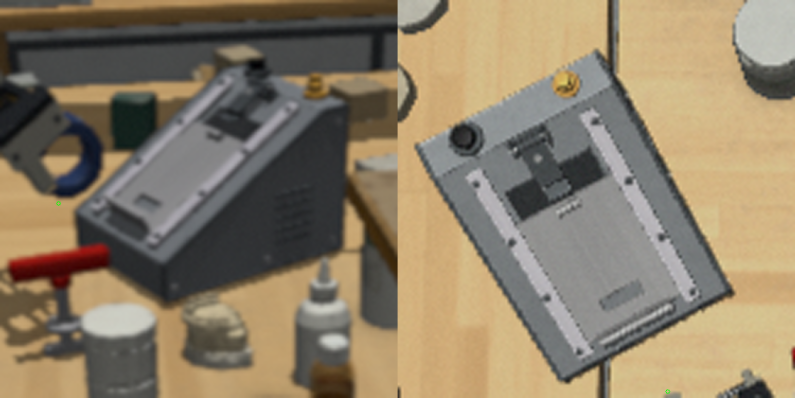

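>>> jog_arm --rows '[0.019, 0.015, 0.327, -0.004, 0.009, -0.002, 1, 0.019, 0.015, 0.327, -0.004, 0.009, -0.002, 1, 0.019, 0.015, 0.327, -0.004, 0.009, -0.002, 1, 0.05, 0.015, 0.327, -0.004, 0.009, -0.002, 1, 0.08, 0.015, 0.327, -0.004, 0.009, -0.002, 1, 0.11, 0.015, 0.327, -0.004, 0.009, -0.002, 1, 0.14, 0.015, 0.327, -0.004, 0.009, -0.002, 1, 0.15, 0.015, 0.327, -0.004, 0.009, -0.002, 1]'

```text
t: 4.45
position: [485.2, 178.6, 65.8]
orientation: [-0.064, 0.934, 0.241, 0.256]
wrist_force: [-0.0, 0.4, 1.1]
gripper_width: 0.3
```

```bash
cat >> pl.py <<'E'
def st():
    s=env.sense(); F=hopR(); l=F.T@(s['position']-face(0,0,0)); print('face a,y,h',np.round(l,1),'Fface',np.round(F.T@s['wrist_force'],1),'t',round(s['t'],2),'w',round(s['gripper_width'],1),'q',np.round(s['joint_pos'],2))
E
python3 - <<'E'
from pl import *
st()
F=hopR(); R=toolR(F[:,0],-F[:,2])
plan(face(30,0,10),R);plan(face(56,0,10),R)
E
```

```text
face a,y,h [ 1.9 -3.2 14.9] Fface [0.7 0.4 0.8] t 4.45 w 0.3 q [0.17 0.35 2.23 1.28 0.17 0.  ]
t 4.45 row [0.1401, -0.0155, 0.0256, 0.0023, -0.0124, 0.0036] rows>= 0.7 F [-0.   0.4  1.1] w 0.3
t 4.45 row [0.2701, -0.0151, 0.0269, 0.0023, -0.0124, 0.0036] rows>= 1.3 F [-0.   0.4  1.1] w 0.3
```

>>> jog_arm --rows '[0.04, -0.0155, 0.026, 0.002, -0.012, 0.004, 1, 0.07, -0.0155, 0.026, 0.002, -0.012, 0.004, 1, 0.1, -0.0155, 0.026, 0.002, -0.012, 0.004, 1, 0.13, -0.0155, 0.026, 0.002, -0.012, 0.004, 1, 0.15, -0.0155, 0.026, 0.002, -0.012, 0.004, 1, 0.15, -0.0155, 0.026, 0.002, -0.012, 0.004, 1]'

```text
t: 4.95
position: [510.6, 194.5, 79.8]
orientation: [-0.064, 0.935, 0.24, 0.253]
wrist_force: [-0.8, 0.3, 0.5]
gripper_width: 0.1
```

```bash
python3 - <<'E'
from pl import *
st()
F=hopR(); R=toolR(F[:,0],-F[:,2])
plan(face(50,0,11),R);plan(face(60,0,11),R)
ps=[]
for n in('side','top'):
    p=snap(n,'b_'+n); x0,y0=(240,40) if n=='side' else (150,140)
    ps.append(cv2.imread('pics/b_'+n+'.png')[y0:y0+140,x0:x0+140])
cv2.imwrite('pics/b.png',cv2.resize(np.hstack(ps),None,fx=2.84,fy=2.84,interpolation=cv2.INTER_CUBIC))
E
```

```text
face a,y,h [34.8 -1.5 11.9] Fface [-0.2  0.6  0.7] t 4.95 w 0.1 q [0.2  0.35 2.16 0.89 0.2  0.42]
t 4.95 row [0.0759, -0.0076, 0.0051, 0.0024, -0.0065, 0.0001] rows>= 0.4 F [-0.8  0.3  0.5] w 0.1
t 4.95 row [0.1259, -0.0076, 0.0054, 0.0024, -0.0065, 0.0001] rows>= 0.6 F [-0.8  0.3  0.5] w 0.1
```

View pics/b.png

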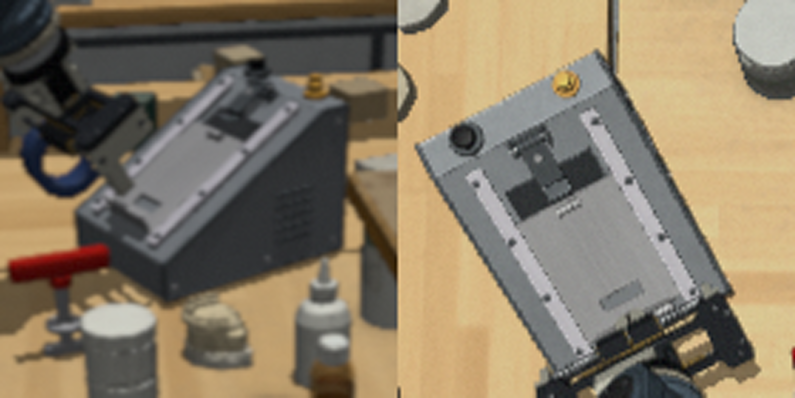

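```bash
python3 - <<'E'
from pl import *
st()
ps=[]
s=env.sense()
for n in('side','top'):
    p=snap(n,'c_'+n); x0,y0=(255,75) if n=='side' else (200,205)
    o=cv2.resize(cv2.imread('pics/c_'+n+'.png')[y0:y0+70,x0:x0+70],None,fx=8,fy=8,interpolation=cv2.INTER_CUBIC)
    R=rot(s['orientation'])
    pts=[s['position'],s['position']+R.apply([7.5,0,0]),s['position']+R.apply([0,0,-19]),face(10,-40,26),face(10,40,26),face(37,-21,4.5),face(37,21,4.5)]
    for i,u in enumerate((proj(p,pts)+.5-[x0,y0])*8): cv2.circle(o,tuple(u.astype(int)),4,[(0,255,0),(0,255,255),(255,255,0),(255,0,255),(255,0,255),(0,0,255),(0,0,255)][i],1)
    ps.append(o)
cv2.imwrite('pics/c.png',cv2.resize(np.hstack(ps),None,fx=.71,fy=.71,interpolation=cv2.INTER_AREA))
st()
E
```

```text
face a,y,h [33.2 -1.  11.3] Fface [-0.7 -0.1  0.2] t 5.05 w 0.5 q [0.2  0.35 2.16 0.89 0.19 0.42]
face a,y,h [32.4 -0.5 10.8] Fface [ 0.   0.3 -0.5] t 5.15 w 0.5 q [0.2  0.36 2.16 0.89 0.19 0.42]
```

View pics/c.png

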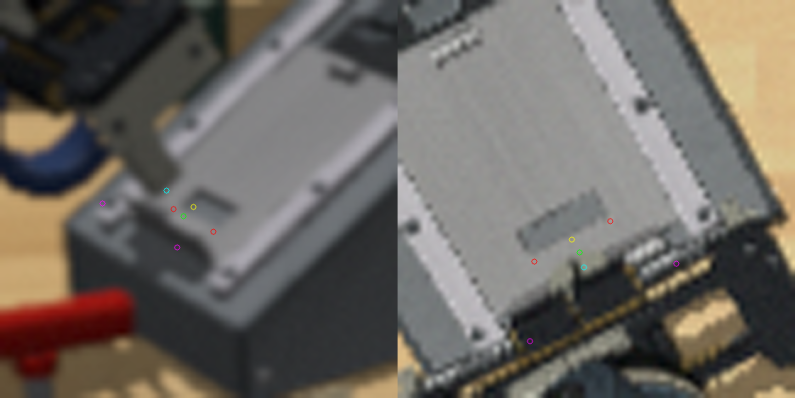

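```bash
python3 - <<'E'
from pl import *
p=pickle.load(open('p1.pkl','rb'))
us=np.array([160,190])/5.68+[255,75]-.5; ut=np.array([562-397.6,290])/5.68+[200,205]-.5
X,e=tri(p['side'],us,p['top'],ut); s=env.sense(); print(X,e,s['position'],rot(s['orientation']).inv().apply(X-s['position']), hopR().T@(X-face(0,0,0)))
o=[]
for n,(x0,y0) in dict(side=(250,60),top=(205,225)).items():
    o.append(cv2.resize(cv2.imread('pics/c_'+n+'.png')[y0:y0+50,x0:x0+50],(400,400),interpolation=cv2.INTER_CUBIC))
cv2.imwrite('pics/c2.png',np.hstack(o))
E
```

```text
[493.82871245 200.65840007  91.22312397] 7.519772367193061 [508.78886951 194.60564872  77.49105547] [ -1.9493306  -12.49106055 -17.00544972] [30.38721959 11.98568631 27.74689295]
```

View pics/c2.png

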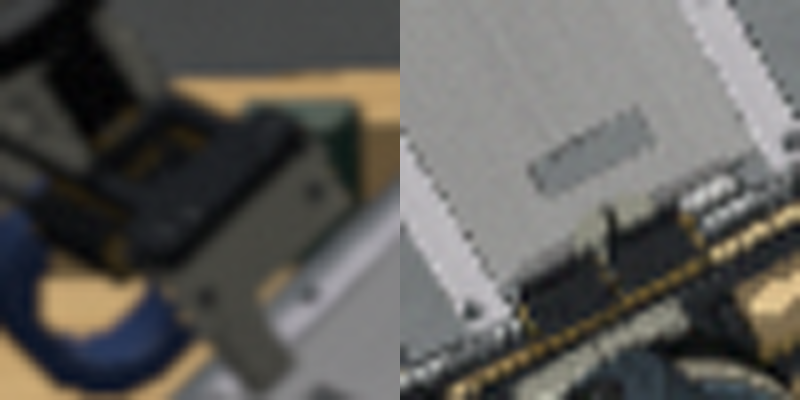

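```bash
python3 - <<'E'
from pl import *
p=pickle.load(open('p1.pkl','rb'))
o=[]
for f in('a','c'):
    o.append(cv2.resize(cv2.imread(f'pics/{f}_side.png')[80:130,260:310],(400,400),interpolation=cv2.INTER_CUBIC))
cv2.imwrite('pics/c3.png',np.hstack(o))
E
```

View pics/c3.png

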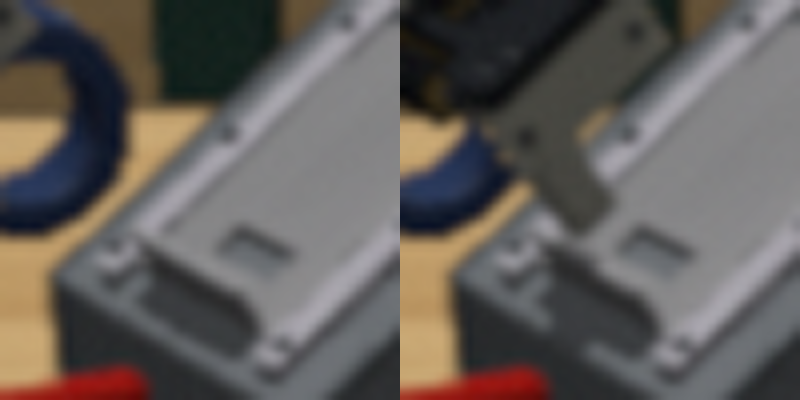

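```bash
python3 - <<'E'
from pl import *
p=pickle.load(open('p1.pkl','rb'))
st()
s=env.sense()
for us in [(283.75,108.75),(284.5,109)]:
  for ut in [(231.5,251.5),(228.7,253),(233.7,250.6)]:
    X,e=tri(p['side'],us,p['top'],ut);print(np.round(X,1),round(e,1),'tool',np.round(rot(s['orientation']).inv().apply(X-s['position']),1), 'face',np.round(hopR().T@(X-face(0,0,0)),1))
E
python3 - <<'E'
import sys;sys.path.insert(0,'.')
import cv2,numpy as np
o=[]
for n,(x0,y0) in dict(side=(215,40),top=(185,230)).items():
    o.append(cv2.resize(cv2.imread('pics/c_'+n+'.png')[y0:y0+80,x0:x0+80],(400,400),interpolation=cv2.INTER_CUBIC))
cv2.imwrite('pics/c4.png',np.hstack(o))
E
```

```text
face a,y,h [32.4 -0.5 10.8] Fface [ 0.   0.3 -0.5] t 5.15 w 0.5 q [0.2  0.36 2.16 0.89 0.19 0.42]
[501.  192.4  91.8] 0.7 tool [  0.3  -1.8 -16.4] face [32.7  1.3 27.2]
[499.  200.5  88.7] 3.5 tool [  0.6  -9.8 -12.6] face [33.   9.3 23.3]
[502.1 186.   94.3] 3.2 tool [ -0.2   4.3 -19.5] face [32.1 -4.8 30.3]
[502.1 192.5  90.8] 1.5 tool [  0.8  -1.4 -14.9] face [33.1  0.9 25.7]
[500.2 200.6  87.7] 5.7 tool [  1.1  -9.4 -11.1] face [33.4  8.9 21.9]
[503.3 186.2  93.2] 1.0 tool [  0.2   4.7 -18.1] face [32.5 -5.2 28.8]
```

View pics/c4.png

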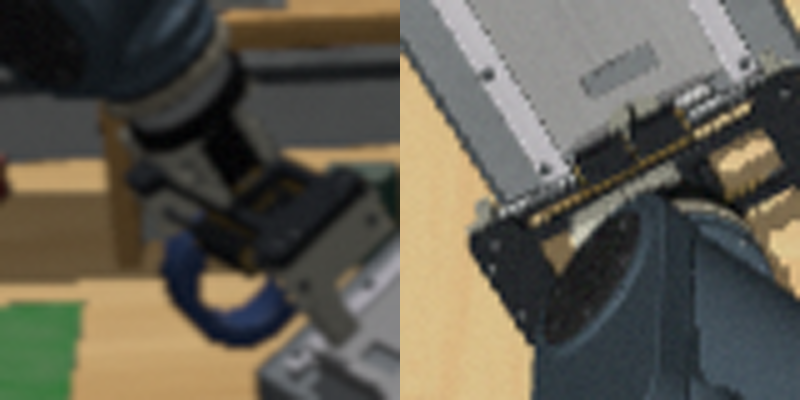

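```bash
python3 - <<'E'
from pl import *
F=hopR(); R=toolR(F[:,0],-F[:,2])
plan(face(-8,0,16),R);plan(face(-8,0,-4),R);plan(face(20,0,-4),R)
E
```

```text
t 5.15 row [-0.2017, -0.0025, -0.0265, 0.0009, -0.002, -0.0007] rows>= 1.0 F [ 0.1  0.4 -0.4] w 0.5
t 5.15 row [-0.2019, -0.0025, 0.0735, 0.0009, -0.002, -0.0007] rows>= 1.0 F [ 0.1  0.4 -0.4] w 0.5
t 5.15 row [-0.0619, -0.0026, 0.0737, 0.0009, -0.002, -0.0007] rows>= 0.5 F [ 0.1  0.4 -0.4] w 0.5
```

>>> jog_arm --rows '[-0.06, -0.0025, -0.03, 0, 0, 0, 1, -0.13, -0.0025, -0.03, 0, 0, 0, 1, -0.19, -0.0025, -0.03, 0, 0, 0, 1, -0.2, -0.0025, -0.03, 0, 0, 0, 1, -0.2, -0.0025, -0.03, 0, 0, 0, 1, -0.2, -0.0025, 0.02, 0, 0, 0, 1, -0.2, -0.0025, 0.05, 0, 0, 0, 1, -0.2, -0.0025, 0.07, 0, 0, 0, 1, -0.2, -0.0025, 0.07, 0, 0, 0, 1, -0.2, -0.0025, 0.07, 0, 0, 0, 1]'

```text
t: 5.98
position: [484.5, 181.8, 45.5]
orientation: [-0.064, 0.936, 0.24, 0.252]
wrist_force: [-0.6, 0.4, 0.4]
gripper_width: 0.4
```

```bash
python3 - <<'E'
from pl import *
st()
F=hopR(); R=toolR(F[:,0],-F[:,2])
plan(face(20,0,-4),R)
o=[]
s=env.sense()
for n,(x0,y0) in dict(side=(255,75),top=(205,225)).items():
    p=snap(n,'d_'+n); q=cv2.resize(cv2.imread('pics/d_'+n+'.png')[y0:y0+50,x0:x0+50],(400,400),interpolation=cv2.INTER_CUBIC)
    for z,c in ((0,(0,255,0)),(-16,(255,255,0))):
        u=(proj(p,s['position']+rot(s['orientation']).apply([0,0,z]))[0]+.5-[x0,y0])*8; cv2.circle(q,tuple(u.astype(int)),4,c,1)
    o.append(q)
cv2.imwrite('pics/d.png',np.hstack(o))
E
```

```text
face a,y,h [-7.4 -0.1 -3.3] Fface [-0.   0.6  0.5] t 5.98 w 0.4 q [ 0.17  0.4   2.24  1.54  0.16 -0.26]
t 5.98 row [0.137, -0.0006, 0.0039, 0.0008, -0.0021, -0.0006] rows>= 0.7 F [-0.6  0.4  0.4] w 0.4
```

View pics/d.png

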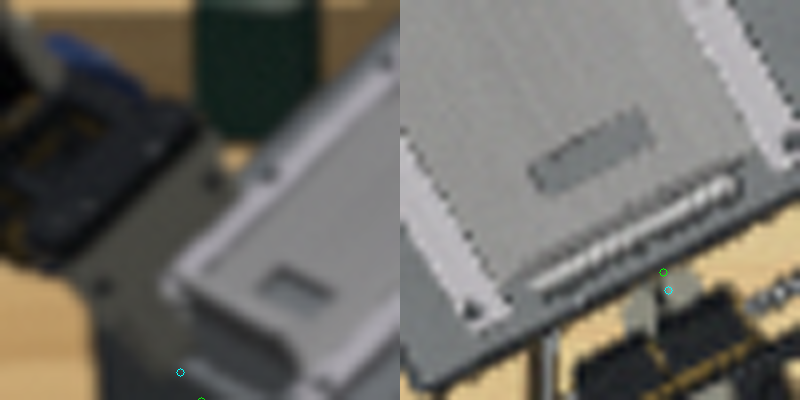

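>>> jog_arm --rows '[0.05, 0, 0.004, 0, 0, 0, 1, 0.09, 0, 0.004, 0, 0, 0, 1, 0.13, 0, 0.004, 0, 0, 0, 1, 0.17, 0, 0.004, 0, 0, 0, 1, 0.21, 0, 0.004, 0, 0, 0, 1, 0.21, 0, 0.004, 0, 0, 0, 1]'

```text
t: 6.58
position: [516.6, 199.4, 66.3]
orientation: [-0.064, 0.936, 0.24, 0.251]
wrist_force: [-0.8, -0.6, -1.4]
gripper_width: 0.4
```

```bash
cat > look.py <<'E'
from pl import *
import sys
def look(name,crops,sz=400,dots=()):
    o=[]; s=env.sense()
    for n,(x0,y0,w) in crops.items():
        p=snap(n,name+'_'+n); k=sz/w; q=cv2.resize(cv2.imread(f'pics/{name}_{n}.png')[y0:y0+w,x0:x0+w],(sz,sz),interpolation=cv2.INTER_CUBIC)
        for X,c in dots:
            u=(proj(p,X)[0]+.5-[x0,y0])*k; cv2.circle(q,tuple(u.astype(int)),3,c,1)
        o.append(q)
    cv2.imwrite(f'pics/{name}.png',np.hstack(o))
E
python3 - <<'E'
from look import *
st()
look('e',dict(side=(255,60,60),top=(195,195,80)))
F=hopR(); R=toolR(F[:,0],-F[:,2])
plan(face(50,0,-4),R)
E
```

```text
face a,y,h [34.7 -0.1 -3.6] Fface [-1.5 -0.1 -0.7] t 6.58 w 0.4 q [0.2  0.39 2.14 0.97 0.18 0.34]
t 6.68 row [0.0767, -0.0005, 0.0024, 0.0011, -0.0028, -0.0003] rows>= 0.4 F [ 0.2 -0.4 -0.6] w 0.7
```

View pics/e.png

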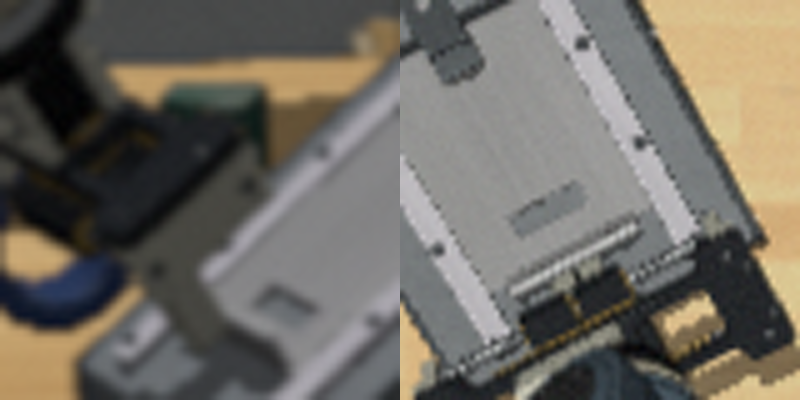

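>>> jog_arm --rows '[0.03, 0, 0.002, 0, 0, 0, 1, 0.05, 0, 0.002, 0, 0, 0, 1, 0.07, 0, 0.002, 0, 0, 0, 1, 0.085, 0, 0.002, 0, 0, 0, 1, 0.085, 0, 0.002, 0, 0, 0, 1]'

```text
t: 7.1
position: [529.4, 206.6, 74.5]
orientation: [-0.064, 0.935, 0.24, 0.252]
wrist_force: [-1.3, 0.4, -1.6]
gripper_width: 0.2
```

```bash
python3 - <<'E'
from look import *
st()
look('f',dict(side=(255,50,70),top=(180,180,90)))
E
```

```text
face a,y,h [51.5  0.1 -3.8] Fface [-1.6  1.  -0.9] t 7.1 w 0.2 q [0.21 0.39 2.1  0.81 0.2  0.52]
```

View pics/f.png

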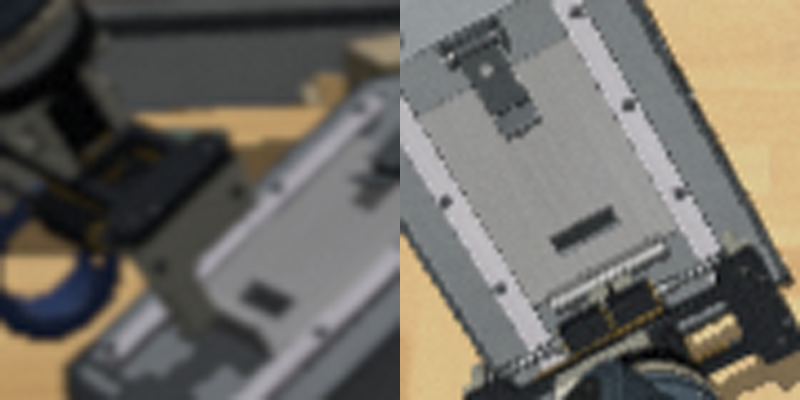

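>>> jog_arm --rows '[0.015, 0, 0, 0, 0, 0, 1, 0.03, 0, 0, 0, 0, 0, 1, 0.03, 0, 0, 0, 0, 0, 1, 0.03, 0, 0, 0, 0, 0, 1]'

```text
t: 7.53
position: [530.8, 207.8, 75.2]
orientation: [-0.064, 0.936, 0.24, 0.249]
wrist_force: [-13.9, -14.0, -0.7]
gripper_width: 0.4
```

```bash
python3 - <<'E'
from look import *
st()
E
```

```text
face a,y,h [53.5  0.5 -4. ] Fface [-16.7  -5.6   8.8] t 7.53 w 0.4 q [0.22 0.39 2.1  0.76 0.2  0.57]
```

```bash
python3 - <<'E'
from look import *
look('g',dict(side=(290,50,50),top=(180,170,80)),dots=[(face(92,21,4.5),(0,255,0)),(face(92,-21,4.5),(0,255,0))])
E
```

```text
(no output)
```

View pics/g.png

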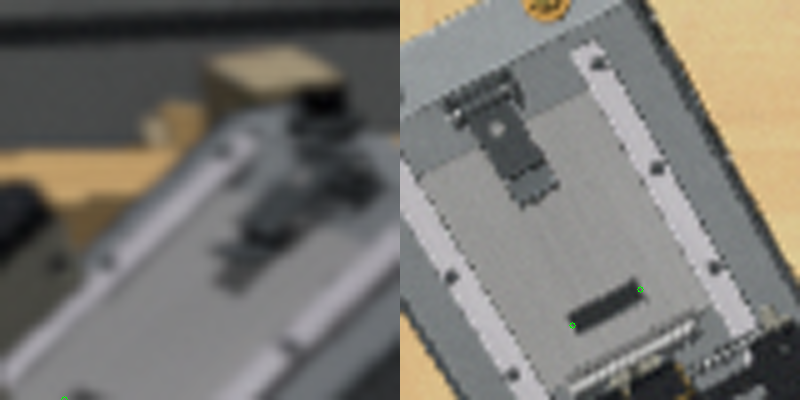

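>>> jog_arm --rows '[0.02, 0, 0, 0, 0, 0, 1, 0.035, 0, 0, 0, 0, 0, 1, 0.035, 0, 0, 0, 0, 0, 1, 0.035, 0, 0, 0, 0, 0, 1]'

```text
t: 7.97
position: [530.6, 208.6, 74.9]
orientation: [-0.065, 0.938, 0.24, 0.244]
wrist_force: [-24.0, -24.6, 0.8]
gripper_width: 0.4
```

```bash
python3 - <<'E'
from look import *
st()
look('g2',dict(side=(290,50,50),top=(180,170,80)),dots=[(face(92,21,4.5),(0,255,0)),(face(92,-21,4.5),(0,255,0))])
st()
F=hopR(); R=toolR(F[:,0],-F[:,2])
plan(face(-8,0,-4),R);plan(face(30,0,70),R)
E
```

```text
face a,y,h [53.4  1.3 -4.4] Fface [-28.1 -10.1  17.2] t 7.97 w 0.4 q [0.22 0.4  2.09 0.71 0.22 0.63]
face a,y,h [53.4  1.3 -4.4] Fface [-28.  -10.2  18.2] t 8.07 w 0.4 q [0.22 0.4  2.09 0.71 0.22 0.63]
t 8.07 row [-0.3072, 0.007, 0.0021, -0.0048, 0.0176, -0.0027] rows>= 1.5 F [-24.3 -25.    1.7] w 0.4
t 8.07 row [-0.1223, 0.0052, -0.3704, -0.0048, 0.0176, -0.0027] rows>= 1.9 F [-24.3 -25.    1.7] w 0.4
```

View pics/g2.png

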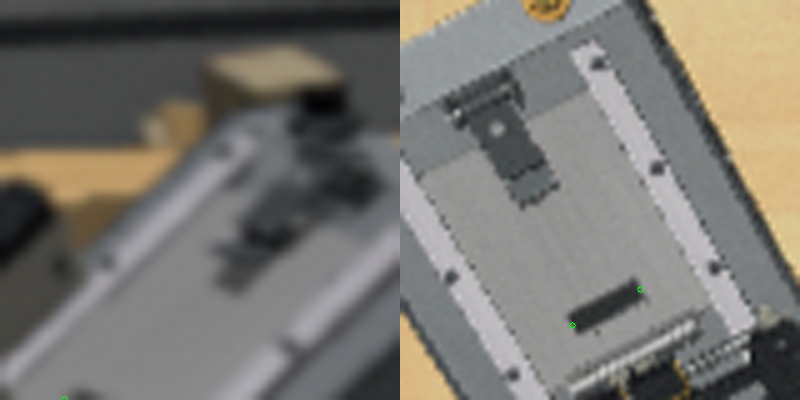

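>>> jog_arm --rows '[-0.08, 0, 0, 0, 0, 0, 1, -0.15, 0, 0, 0, 0, 0, 1, -0.2, 0, -0.15, 0, 0, 0, 1, -0.2, 0, -0.4, 0, 0, 0, 1, -0.2, 0, -0.6, 0, 0, 0, 1, -0.2, 0, -0.8, 0, 0, 0, 1, -0.15, 0.1, -0.95, 0, -0.1, 0, -1, -0.1, 0.3, -1, 0, -0.2, 0, -1, -0.05, 0.5, -1, 0, -0.3, 0, -1, 0, 0.6, -1, 0, -0.4, 0, -1]'

```text
t: 8.9
position: [504.8, 53.3, 251.9]
orientation: [-0.025, 0.964, 0.247, 0.095]
wrist_force: [-0.7, 0.6, 0.1]
gripper_width: 22.4
```

```bash
python3 - <<'E'
from look import *
st()
look('g3',dict(side=(290,50,50),top=(170,170,80)),dots=[(face(92,21,4.5),(0,255,0)),(face(92,-21,4.5),(0,255,0))])
st()
plan([488.5,-100,300],down(-.19));plan([488.5,-299,200],down(-.19))
E
```

```text
face a,y,h [  57.7 -122.5  197.6] Fface [-0.2  0.9  0.3] t 8.9 w 22.4 q [-0.05  0.12  1.82  0.12  1.04  0.97]
face a,y,h [  59.1 -123.3  195.1] Fface [-0.9  1.1  0.4] t 9.0 w 30.4 q [-0.05  0.13  1.82  0.12  1.03  0.97]
t 9.0 row [-0.3942, 0.6287, -0.3326, -0.0896, -0.2396, 0.8755] rows>= 5.7 F [-1.3  0.5 -0.1] w 30.4
t 9.0 row [-0.9595, 1.5031, 0.0622, -0.0896, -0.2396, 0.8755] rows>= 8.6 F [-1.3  0.5 -0.1] w 30.4
```

View pics/g3.png

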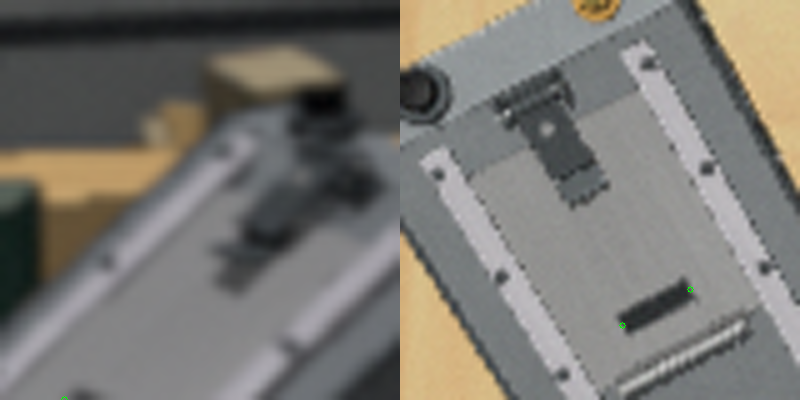

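>>> jog_arm --rows '[-0.1, 0.15, -0.15, -0.02, -0.05, 0.15, -1, -0.2, 0.3, -0.25, -0.04, -0.1, 0.3, -1, -0.3, 0.45, -0.3, -0.06, -0.16, 0.45, -1, -0.4, 0.63, -0.33, -0.09, -0.24, 0.6, -1, -0.5, 0.8, -0.3, -0.09, -0.24, 0.75, -1, -0.62, 1, -0.25, -0.09, -0.24, 0.876, -1, -0.62, 1, -0.25, -0.09, -0.24, 0.876, -1]'

```text
t: 9.58
position: [487.1, -188.6, 272.5]
orientation: [-0.001, 0.995, -0.099, -0.001]
wrist_force: [0.4, 0.4, 0.1]
gripper_width: 77.5
```

```bash
python3 - <<'E'
from look import *
st()
plan([488.5,-299,200],down(-.19))
E
```

```text
face a,y,h [ -46.3 -326.   281.3] Fface [ 0.5  0.2 -0.2] t 9.58 w 77.5 q [-0.46  0.23  1.62  0.    1.29  1.31]
t 9.58 row [0.1167, 0.5401, 0.3615, -0.0014, 0.0025, -0.0116] rows>= 3.2 F [0.4 0.4 0.1] w 77.5
```

>>> jog_arm --rows '[0.04, 0.18, 0.1, 0, 0, -0.012, -1, 0.08, 0.36, 0.2, 0, 0, -0.012, -1, 0.117, 0.54, 0.36, 0, 0.0025, -0.012, -1, 0.117, 0.54, 0.6, 0, 0.0025, -0.012, -1, 0.117, 0.54, 0.6, 0, 0.0025, -0.012, -1, 0.117, 0.54, 0.6, 0, 0.0025, -0.012, -1, 0.117, 0.54, 0.6, 0, 0.0025, -0.012, -1, 0.117, 0.54, 0.6, 0, 0.0025, -0.012, -1]'

```text
t: 10.25
position: [489.4, -298.6, 154.1]
orientation: [-0.0, 0.996, -0.094, 0.001]
wrist_force: [0.8, 0.1, 1.3]
gripper_width: 93.0
```

```bash
python3 - <<'E'
from look import *
s=env.sense();print(s['position'],s['gripper_width'],s['t'])
R=rot(s['orientation'])
D=[(s['position']+R.apply([0,y,z]),c) for y in(-46,46) for z,c in((0,(0,255,0)),(-16,(255,255,0)))]
look('k',dict(side=(250,140,90),top=(360,210,90)),dots=D)
plan([488.5,-299,100],down(-.19))
E
```

```text
[ 489.38770417 -298.57780542  154.06214852] 92.98473351899074 10.25
t 10.35 row [-0.0051, 0.0022, 0.2711, -0.0001, -0.0038, 0.0018] rows>= 1.3 F [-0.1  0.2  0.4] w 93.2
```

View pics/k.png

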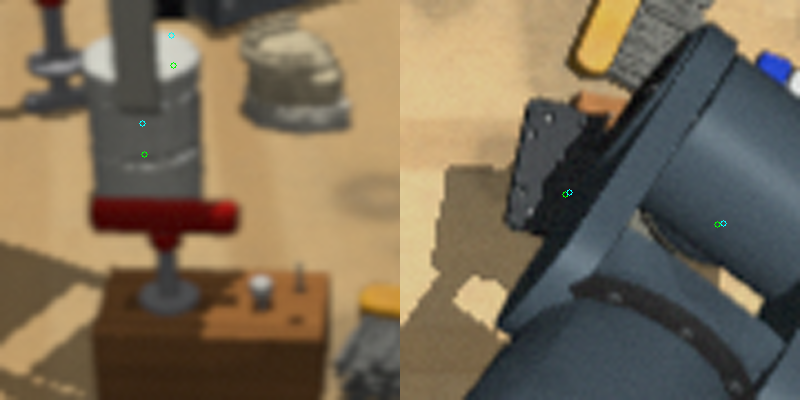

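>>> jog_arm --rows '[-0.005, 0.002, 0.1, 0, -0.004, 0.002, -1, -0.005, 0.002, 0.2, 0, -0.004, 0.002, -1, -0.005, 0.002, 0.3, 0, -0.004, 0.002, -1, -0.005, 0.002, 0.4, 0, -0.004, 0.002, -1, -0.005, 0.002, 0.45, 0, -0.004, 0.002, -1, -0.005, 0.002, 0.45, 0, -0.004, 0.002, -1]'

```text
t: 10.85
position: [488.3, -298.3, 63.3]
orientation: [-0.001, 0.996, -0.095, -0.001]
wrist_force: [-0.2, 0.1, -0.2]
gripper_width: 92.8
```

```bash
python3 - <<'E'
from look import *
s=env.sense();print(s['position'],s['gripper_width'],s['t'],s['wrist_force'])
R=rot(s['orientation'])
D=[(s['position']+R.apply([0,y,z]),c) for y in(-46,46) for z,c in((0,(0,255,0)),(-16,(255,255,0)))]
look('k2',dict(side=(255,150,80),top=(360,210,90)),dots=D)
E
```

```text
[ 488.26143991 -298.2842536    63.29369393] 92.84672330312522 10.85 [-0.15408311  0.08476805 -0.15564963]
```

View pics/k2.png

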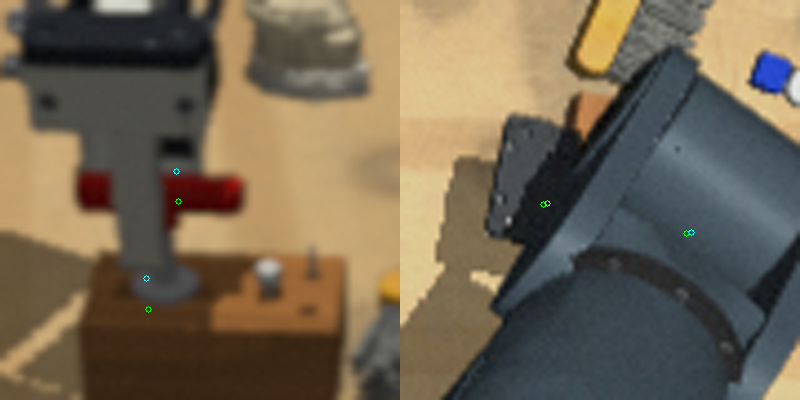

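>>> jog_arm --rows '[0, 0, 0.025, 0, 0, 0, -1, 0, 0, 0.025, 0, 0, 0, 1, 0, 0, 0.025, 0, 0, 0, 1, 0, 0, 0.025, 0, 0, 0, 1, 0, 0, 0.025, 0, 0, 0, 1, 0, 0, 0.025, 0, 0, 0, 1, 0, 0, 0.025, 0, 0, 0, 1, 0, 0, 0.025, 0, 0, 0, 1, 0, 0, 0.025, 0, 0, 0, 1, 0, 0, 0.025, 0, 0, 0, 1, 0, 0, 0.025, 0, 0, 0, 1, 0, 0, 0.025, 0, 0, 0, 1]' --newtons 35

```text
t: 11.95
position: [489.3, -299.2, 60.3]
orientation: [0.0, 0.996, -0.095, 0.0]
wrist_force: [-0.6, 0.6, -0.2]
gripper_width: 24.3
```

```bash
python3 - <<'E'
from look import *
s=env.sense();print(s['position'],s['gripper_width'],s['t'],s['wrist_force'])
look('k3',dict(side=(255,150,80)),sz=500)
E
```

```text
[ 489.25559776 -299.15427472   60.34847615] 24.328217382007725 11.95 [-0.57716942  0.554644   -0.15844461]
```

View pics/k3.png

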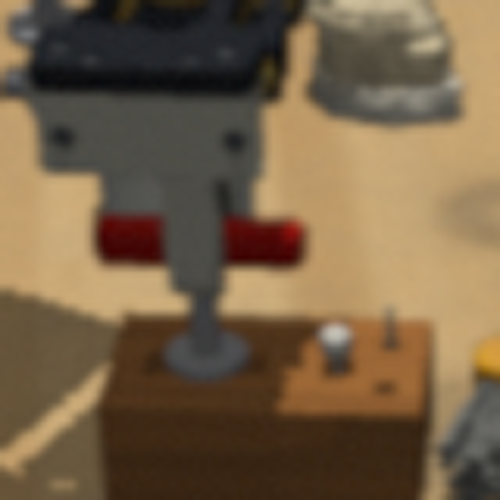

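>>> jog_arm --rows '[0, 0, 0, 0, 0, 0, 1, 0, 0, 0, 0, 0, 0, 1, 0, 0, 0, 0, 0, 0, 1, 0, 0, 0, 0, 0, 0, 1, 0, 0, 0, 0, 0, 0, 1, 0, 0, 0, 0, 0, 0, 1]'

```text
t: 12.5
position: [489.3, -299.2, 60.4]
orientation: [0.0, 0.996, -0.095, 0.001]
wrist_force: [0.0, -0.5, -0.4]
gripper_width: 13.7
```

```bash
python3 - <<'E'
from look import *
s=env.sense();print(s['position'],s['orientation'],s['gripper_width'],s['t'],s['wrist_force'])
look('k4',dict(side=(255,150,80)),sz=500)
E
```

```text
[ 489.27189842 -299.17275882   60.38383274] [ 2.82128823e-04  9.95500040e-01 -9.47592624e-02  5.21837783e-04] 13.696390013679249 12.5 [ 0.01683681 -0.533968   -0.44448254]
```

View pics/k4.png

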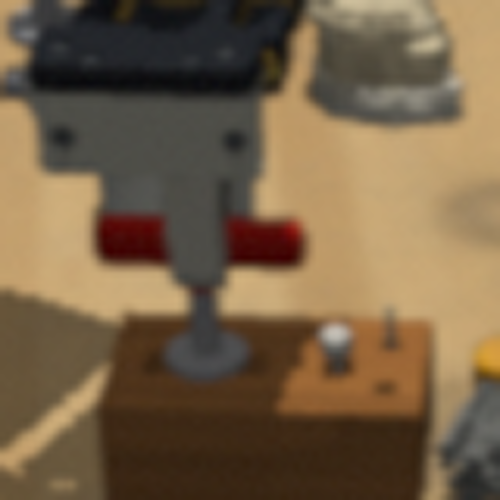

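>>> jog_arm --rows '[0, 0, -0.1, 0, 0, 0, 1, 0, 0, -0.2, 0, 0, 0, 1, 0, 0, -0.35, 0, 0, 0, 1, 0, 0, -0.5, 0, 0, 0, 1, 0, -0.05, -0.7, 0, 0, -0.12, 1, 0, -0.15, -0.9, 0, 0, -0.25, 1, 0, -0.3, -1, 0, 0, -0.4, 1, 0, -0.5, -1, 0, 0, -0.55, 1, 0, -0.7, -1, 0, 0, -0.7, 1, 0, -0.85, -1, 0, 0, -0.85, 1, 0, -1, -1, 0, 0, -1, 1]'

```text
t: 13.47
position: [526.7, -100.7, 260.4]
orientation: [0.0, 0.955, 0.296, 0.0]
wrist_force: [0.9, 0.1, -0.9]
gripper_width: 13.8
```

```bash
python3 - <<'E'
from look import *
s=env.sense();print(s['position'],s['orientation'],s['gripper_width'],s['t'],s['joint_pos'])
F=hopR(); R=toolR(F[:,1],-F[:,2])
plan([480,0,270],down(2.07)); 
plan(face(92,0,140),R)
E
```

```text
[ 526.73016629 -100.72273577  260.35796962] [4.46449302e-04 9.55047101e-01 2.96453483e-01 4.10092800e-04] 13.789879285445728 13.4667 [-2.75590819e-01  2.65288871e-01  1.60594321e+00 -3.15677020e-04
  1.26918623e+00  6.93344879e-01]
t 13.47 row [0.0926, -0.5473, -0.0488, 0.0016, 0.0005, -1.8692] rows>= 11.7 F [ 0.9  0.1 -0.9] w 13.8
t 13.47 row [0.6978, -1.2772, 0.2045, -0.5393, 0.4898, -1.8262] rows>= 12.4 F [ 0.9  0.1 -0.9] w 13.8
```

>>> jog_arm --rows '[0.1, -0.1, 0, 0, 0, -0.12, 1, 0.15, -0.2, 0, 0, 0, -0.25, 1, 0.2, -0.35, 0, 0, 0, -0.4, 1, 0.25, -0.5, 0, 0, 0, -0.55, 1, 0.28, -0.6, 0, 0, 0, -0.7, 1, 0.3, -0.7, -0.05, 0, 0, -0.85, 1, 0.3, -0.8, -0.05, 0, 0, -1, 1, 0.3, -0.8, -0.05, 0, 0, -1, 1, 0.3, -0.8, -0.05, 0, 0, -1, 1]'

```text
t: 14.22
position: [485.3, 65.5, 270.3]
orientation: [0.001, 0.769, 0.639, 0.0]
wrist_force: [-0.2, -0.1, -1.7]
gripper_width: 13.5
```

```bash
python3 - <<'E'
from look import *
s=env.sense();print(s['position'],s['orientation'],s['gripper_width'],s['t'],s['joint_pos'])
F=hopR(); R=toolR(F[:,1],-F[:,2])
print(face(92,0,100),face(92,0,70))
plan(face(92,0,120),R)
o=rot(s['orientation'])
look('m',dict(side=(230,60,110),top=(190,180,110)),dots=[(s['position']+o.apply([0,0,36.9]),(0,255,0)),(s['position']+o.apply([38,0,-34]),(0,255,0)),(s['position']+o.apply([-38,0,-34]),(0,255,0))])
E
```

```text
[485.33781499  65.54782531 270.30069533] [6.96619541e-04 7.68959179e-01 6.39297449e-01 2.61348917e-04] 13.485167593844986 14.2167 [ 3.96380576e-02  1.67318169e-01  1.70465151e+00 -8.25285994e-04
  1.26836067e+00  2.23510676e-01]
[514.70165051 198.44301942 184.60254038] [527.85097985 205.66071557 158.62177826]
t 14.22 row [0.6486, -0.0162, 0.3415, -0.6386, 0.2296, -0.8523] rows>= 6.8 F [-0.2 -0.1 -1.7] w 13.5
```

View pics/m.png

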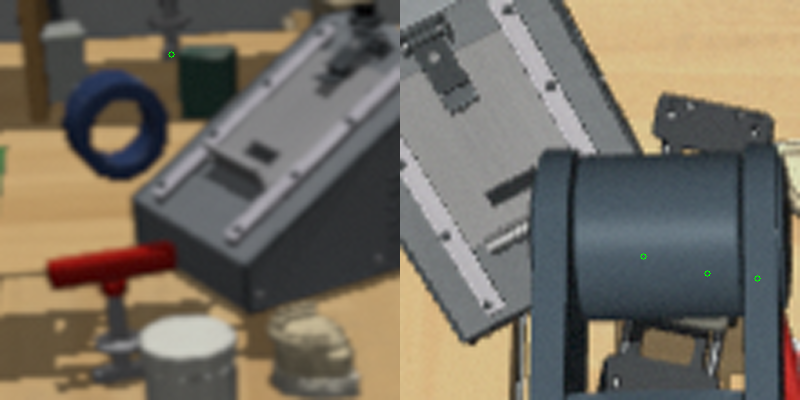

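>>> jog_arm --rows '[0.1, 0, 0, -0.1, 0.03, -0.12, 1, 0.2, 0, 0.05, -0.2, 0.07, -0.24, 1, 0.3, -0.01, 0.1, -0.3, 0.1, -0.38, 1, 0.4, -0.015, 0.15, -0.4, 0.14, -0.5, 1, 0.5, -0.016, 0.23, -0.5, 0.18, -0.65, 1, 0.6, -0.016, 0.3, -0.6, 0.21, -0.8, 1, 0.6486, -0.016, 0.3415, -0.6386, 0.23, -0.8523, 1, 0.6486, -0.016, 0.3415, -0.6386, 0.23, -0.8523, 1, 0.6486, -0.016, 0.3415, -0.6386, 0.23, -0.8523, 1, 0.6486, -0.016, 0.3415, -0.6386, 0.23, -0.8523, 1]'

```text
t: 15.15
position: [507.5, 191.9, 202.3]
orientation: [0.132, 0.495, 0.83, 0.222]
wrist_force: [0.3, 0.2, -0.5]
gripper_width: 13.7
```

```bash
python3 - <<'E'
from look import *
st()
s=env.sense()
F=hopR(); R=toolR(F[:,1],-F[:,2])
plan(face(92,0,90),R)
o=rot(s['orientation'])
K=lambda x,y,z: s['position']+o.apply([x,y,36.9-z])
look('n',dict(side=(260,40,80),top=(190,180,80)),dots=[(K(0,0,0),(0,255,0)),(K(18,0,0),(0,255,0)),(K(-18,0,0),(0,255,0)),(K(38,0,71),(255,255,0)),(K(-38,0,71),(255,255,0)),(face(92,21,4.5),(0,0,255)),(face(92,-21,4.5),(0,0,255))])
E
```

```text
face a,y,h [ 92.7  -2.2 120.1] Fface [-0.   0.  -0.6] t 15.15 w 13.7 q [ 0.19  0.11  2.06  0.32  0.49 -0.55]
t 15.15 row [0.0115, -0.0034, 0.1504, -0.0013, 0.0025, -0.0085] rows>= 0.7 F [ 0.3  0.2 -0.5] w 13.7
```

View pics/n.png

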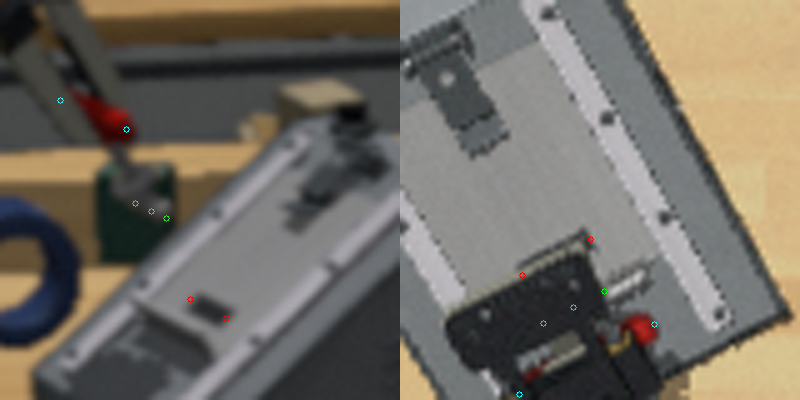

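```bash
python3 - <<'E'
from look import *
s=env.sense();o=rot(s['orientation'])
K=lambda x,y,z: s['position']+o.apply([x,y,36.9-z])
p=pickle.load(open('p1.pkl','rb'))['side']
im=cv2.imread('pics/n_side.png')
q=cv2.resize(im[62:92,275:305],(420,420),interpolation=cv2.INTER_CUBIC);k=14
q2=q.copy()
def bx(P):
    u=((proj(p,np.array(P))+.5-[275,62])*k).astype(np.int32); cv2.polylines(q2,[cv2.convexHull(u)],True,(0,255,0),1)
bx([K(x,y,z) for x in(-18,18) for y in(-5,5) for z in(0,9)])
a=np.linspace(0,6.28,20); bx([K(15*np.cos(t),15*np.sin(t),z) for t in a for z in(21.5,26)])
bx([K(x,y,z) for x in(-38,38) for y in(-7,7) for z in(62,80)])
cv2.imwrite('pics/n2.png',np.hstack([q,q2])[:, :840])
q=cv2.resize(im[90:115,290:315],(400,400),interpolation=cv2.INTER_CUBIC);q2=q.copy()
for da in(0,):
    u=((proj(p,np.array([face(92+da+x,y,4.5) for x,y in((-7.5,-21),(-7.5,21),(7.5,21),(7.5,-21))]))+.5-[290,90])*16).astype(np.int32); cv2.polylines(q2,[u],True,(0,255,0),1)
t=cv2.imread('pics/g3_top.png');pt=pickle.load(open('p1.pkl','rb'))['top']
q3=cv2.resize(t[222:247,210:235],(400,400),interpolation=cv2.INTER_CUBIC)
u=((proj(pt,np.array([face(92+x,y,4.5) for x,y in((-7.5,-21),(-7.5,21),(7.5,21),(7.5,-21))]))+.5-[210,222])*16).astype(np.int32); cv2.polylines(q3,[u],True,(0,255,0),1)
cv2.imwrite('pics/n3.png',np.hstack([q2,q3]))
E
```

```text
(no output)
```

View pics/n2.png

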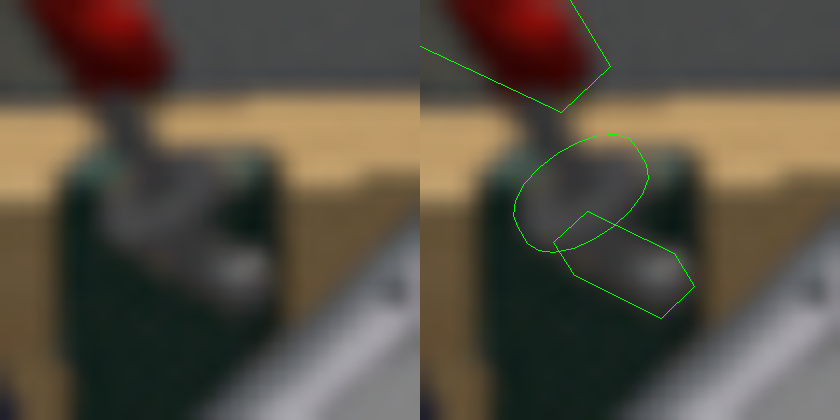

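View pics/n3.png

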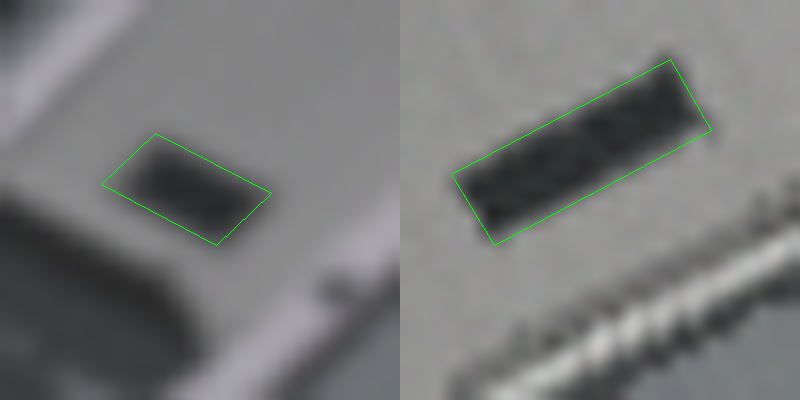

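>>> jog_arm --rows '[0.0115, -0.0034, 0.1, 0, 0.0025, -0.0085, 1, 0.0115, -0.0034, 0.2, 0, 0.0025, -0.0085, 1, 0.0115, -0.0034, 0.3, 0, 0.0025, -0.0085, 1, 0.0115, -0.0034, 0.34, 0, 0.0025, -0.0085, 1, 0.0115, -0.0034, 0.34, 0, 0.0025, -0.0085, 1, 0.0115, -0.0034, 0.34, 0, 0.0025, -0.0085, 1, 0.0115, -0.0034, 0.34, 0, 0.0025, -0.0085, 1]'

```text
t: 15.83
position: [536.2, 210.2, 144.6]
orientation: [0.132, 0.491, 0.831, 0.223]
wrist_force: [-1.0, -0.3, -1.0]
gripper_width: 13.5
```

```bash
cat > ov.py <<'E'
from look import *
KZ=36.9;KX=0.;KY=0.
def ov(name):
    s=env.sense();o=rot(s['orientation'])
    K=lambda x,y,z: s['position']+o.apply([x+KX,y+KY,KZ-z])
    out=[]
    for n,(x0,y0) in dict(side=(287,82),top=(200,212)).items():
        w=36 if n=='side' else 40; k=400/w
        p=snap(n,name+'_'+n); q=cv2.resize(cv2.imread(f'pics/{name}_{n}.png')[y0:y0+w,x0:x0+w],(400,400),interpolation=cv2.INTER_CUBIC)
        def bx(P,c,cl=True):
            u=((proj(p,np.array(P))+.5-[x0,y0])*k).astype(np.int32); cv2.polylines(q,[cv2.convexHull(u)],True,c,1)
        bx([K(x,y,z) for x in(-18,18) for y in(-5,5) for z in(0,9)],(0,255,0))
        a=np.linspace(0,6.28,20); bx([K(15*np.cos(t),15*np.sin(t),z) for t in a for z in(21.5,26)],(0,255,0))
        bx([face(92+x,y,4.5) for x,y in((-7.5,-21),(-7.5,21),(7.5,21),(7.5,-21))],(0,0,255))
        out.append(q)
    cv2.imwrite(f'pics/{name}.png',np.hstack(out))
E
python3 - <<'E'
from ov import *
st()
F=hopR(); R=toolR(F[:,1],-F[:,2])
plan(face(92,0,40),R)
ov('o')
E
```

```text
face a,y,h [93.2 -0.1 53.1] Fface [-1.4  0.2 -0.3] t 15.83 w 13.5 q [ 0.22  0.27  2.04  0.41  0.35 -0.64]
t 15.83 row [0.0003, -0.0059, 0.0656, 0.0017, 0.0002, 0.0017] rows>= 0.3 F [-1.  -0.3 -1. ] w 13.5
```

View pics/o.png

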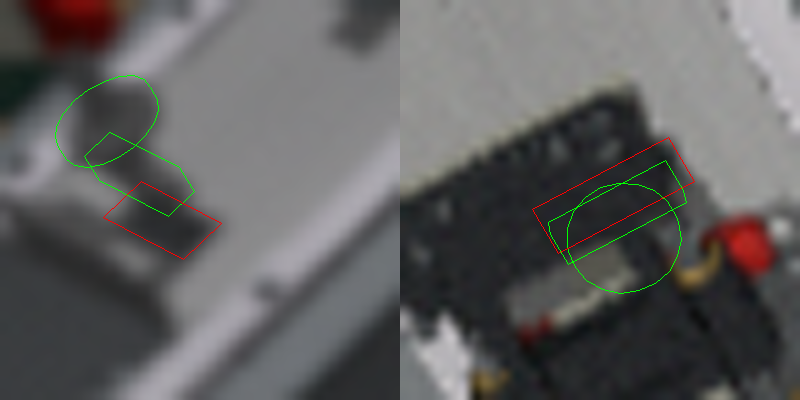

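>>> jog_arm --rows '[0, -0.006, 0.03, 0.0017, 0, 0.0017, 1, 0, -0.006, 0.06, 0.0017, 0, 0.0017, 1, 0, -0.006, 0.075, 0.0017, 0, 0.0017, 1, 0, -0.006, 0.085, 0.0017, 0, 0.0017, 1, 0, -0.006, 0.085, 0.0017, 0, 0.0017, 1]'

```text
t: 16.35
position: [542.6, 213.8, 128.7]
orientation: [0.132, 0.492, 0.831, 0.222]
wrist_force: [-1.2, -0.2, -2.2]
gripper_width: 13.6
```

```bash
python3 - <<'E'
from ov import *
st()
F=hopR(); R=toolR(F[:,1],-F[:,2])
plan(face(92,0,30),R)
ov('o2')
st()
E
```

```text
face a,y,h [91.6  0.  35.6] Fface [-2.1  0.4 -1.3] t 16.35 w 13.6 q [ 0.22  0.31  2.04  0.45  0.32 -0.67]
t 16.35 row [-0.0002, 0.0019, 0.0281, -0.0007, 0.0001, 0.0002] rows>= 0.1 F [-1.2 -0.2 -2.2] w 13.6
face a,y,h [91.9  0.  36. ] Fface [ 0.4  0.2 -0.6] t 16.45 w 13.7 q [ 0.22  0.31  2.04  0.45  0.32 -0.67]
```

View pics/o2.png

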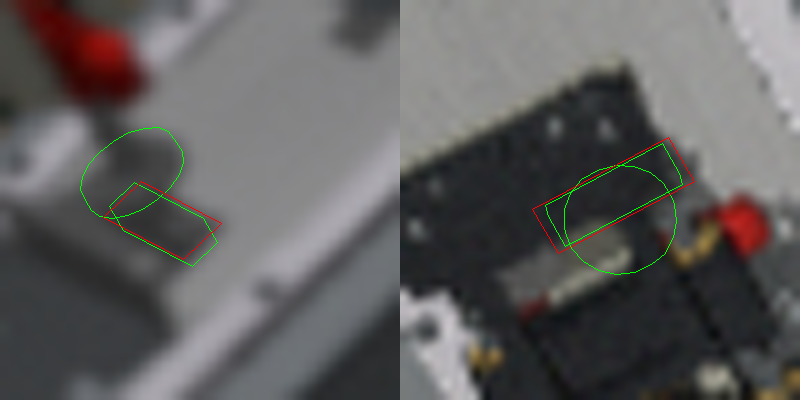

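>>> jog_arm --rows '[0, 0.001, 0.02, 0, 0, 0, 1, 0, 0.001, 0.035, 0, 0, 0, 1, 0, 0.001, 0.05, 0, 0, 0, 1, 0, 0.001, 0.05, 0, 0, 0, 1]'

```text
t: 16.78
position: [547.2, 216.3, 119.9]
orientation: [0.132, 0.492, 0.831, 0.222]
wrist_force: [0.7, -0.2, -0.7]
gripper_width: 13.7
```

```bash
python3 - <<'E'
from ov import *
st()
F=hopR(); R=toolR(F[:,1],-F[:,2])
plan(face(92,0,20),R)
E
```

```text
face a,y,h [91.8  0.  25.5] Fface [ 0.1 -0.5 -0.9] t 16.78 w 13.7 q [ 0.23  0.33  2.03  0.47  0.31 -0.69]
t 16.78 row [-0.0002, 0.0012, 0.0274, -0.0009, 0.0, 0.0002] rows>= 0.1 F [ 0.7 -0.2 -0.7] w 13.7
```

>>> jog_arm --rows '[0, 0.001, 0.01, 0, 0, 0, 1, 0, 0.001, 0.02, 0, 0, 0, 1, 0, 0.001, 0.02, 0, 0, 0, 1]'

```text
t: 17.03
position: [549.1, 217.4, 116.2]
orientation: [0.132, 0.492, 0.831, 0.222]
wrist_force: [-0.0, -0.6, -2.4]
gripper_width: 13.8
```

```bash
python3 - <<'E'
from ov import *
st()
E
```

```text
face a,y,h [91.8  0.1 21.2] Fface [-1.5 -0.5 -1.9] t 17.03 w 13.8 q [ 0.23  0.34  2.03  0.47  0.3  -0.69]
```

>>> jog_arm --rows '[0, 0, 0.008, 0, 0, 0, 1, 0, 0, 0.015, 0, 0, 0, 1, 0, 0, 0.015, 0, 0, 0, 1]'

```text
t: 17.28
position: [550.0, 218.0, 115.1]
orientation: [0.132, 0.492, 0.831, 0.223]
wrist_force: [-20.4, -11.6, 27.4]
gripper_width: 13.9
```

```bash
python3 - <<'E'
from ov import *
st()
ov('o3')
st()
E
```

```text
face a,y,h [92.2  0.1 19.7] Fface [-6.6 -0.3 35.5] t 17.28 w 13.9 q [ 0.23  0.34  2.03  0.48  0.3  -0.7 ]
face a,y,h [92.2  0.1 19.7] Fface [-7.8 -0.7 37. ] t 17.38 w 13.7 q [ 0.23  0.34  2.03  0.48  0.3  -0.7 ]
```

View pics/o3.png

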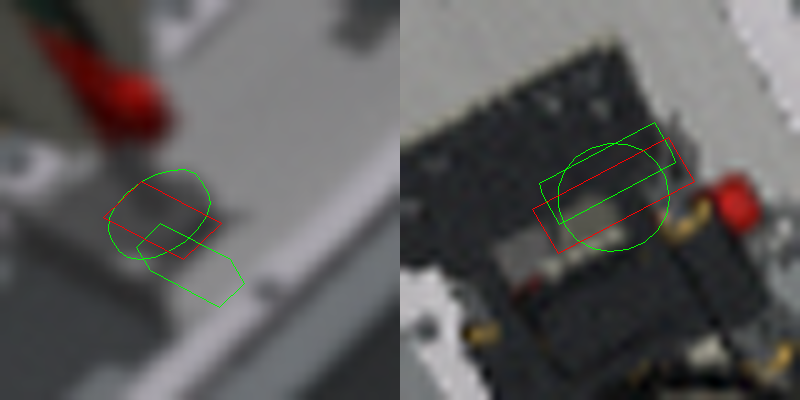

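>>> jog_arm --rows '[0, 0, -0.008, 0, 0, 0, 1, 0, 0, -0.008, 0, 0, 0.12, 1, 0, 0, -0.008, 0, 0, 0.25, 1, 0, 0, -0.008, 0, 0, 0.4, 1, 0, 0, -0.008, 0, 0, 0.55, 1, 0, 0, -0.008, 0, 0, 0.7, 1, 0, 0, -0.008, 0, 0, 0.85, 1, 0, 0, -0.008, 0, 0, 1, 1, 0, 0, -0.008, 0, 0, 1, 1, 0, 0, -0.008, 0, 0, 1, 1]'

```text
t: 18.22
position: [549.3, 217.6, 116.5]
orientation: [0.037, 0.771, 0.581, 0.256]
wrist_force: [-0.3, -0.4, -0.8]
gripper_width: 13.5
```

```bash
python3 - <<'E'
from ov import *
st()
F=hopR(); R=toolR(F[:,0],-F[:,2])
plan(face(92,0,20),R);plan(face(92,0,20),toolR(-F[:,0],-F[:,2]))
E
```

```text
face a,y,h [92.2  0.1 21.3] Fface [-0.8 -0.2 -0.5] t 18.22 w 13.5 q [0.23 0.34 2.03 0.48 0.3  0.08]
t 18.22 row [-0.0012, -0.0004, 0.0063, -0.0002, -0.0003, 1.0056] rows>= 6.3 F [-0.3 -0.4 -0.8] w 13.5
t 18.22 row [-0.0012, -0.0004, 0.0063, 0.0004, -0.0003, -2.9944] rows>= 18.8 F [-0.3 -0.4 -0.8] w 13.5
```

>>> jog_arm --rows '[0, 0, 0, 0, 0, 0.15, 1, 0, 0, 0, 0, 0, 0.3, 1, 0, 0, 0, 0, 0, 0.45, 1, 0, 0, 0, 0, 0, 0.6, 1, 0, 0, 0, 0, 0, 0.75, 1, 0, 0, 0, 0, 0, 0.9, 1, 0, 0, 0, 0, 0, 1, 1, 0, 0, 0.004, 0, 0, 1.0, 1, 0, 0, 0.009, 0, 0, 1, 1, 0, 0, 0.009, 0, 0, 1, 1]'

```text
t: 19.05
position: [550.0, 218.0, 115.4]
orientation: [-0.063, 0.934, 0.245, 0.251]
wrist_force: [-7.4, -4.8, 8.8]
gripper_width: 13.9
```

```bash
python3 - <<'E'
from ov import *
st()
ov('q')
st()
E
```

```text
face a,y,h [92.3  0.2 19.9] Fface [-3.2 -0.6 12. ] t 19.05 w 13.9 q [0.23 0.34 2.03 0.48 0.3  0.86]
face a,y,h [92.3  0.1 19.9] Fface [-3.4 -0.9 12.2] t 19.15 w 13.7 q [0.23 0.34 2.03 0.48 0.3  0.86]
```

View pics/q.png

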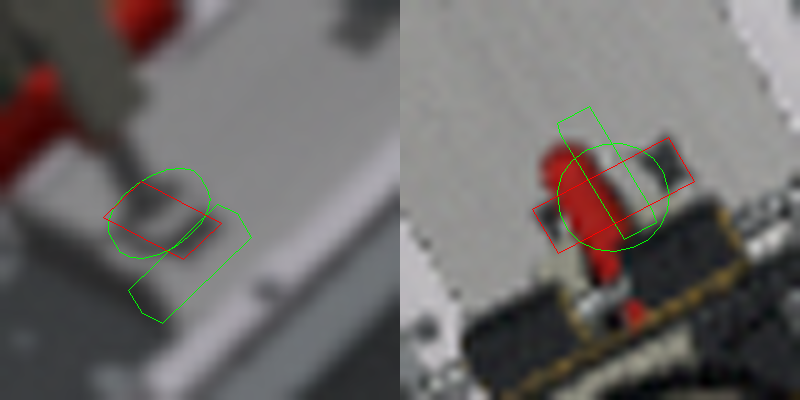

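>>> jog_arm --rows '[0, 0, -0.003, 0, 0, 0, 1, 0, 0, -0.003, 0, 0, 0, 0.6, 0, 0, -0.003, 0, 0, 0, 0.5, 0, 0, -0.003, 0, 0, 0, 0.4, 0, 0, -0.003, 0, 0, 0, 0.3, 0, 0, -0.003, 0, 0, 0, 0.2, 0, 0, -0.003, 0, 0, 0, 0, 0, 0, -0.003, 0, 0, 0, 0, 0, 0, -0.003, 0, 0, 0, 0]'

```text
t: 19.9
position: [549.8, 217.8, 115.9]
orientation: [-0.063, 0.934, 0.245, 0.251]
wrist_force: [-0.6, 0.9, 0.6]
gripper_width: 46.0
```

```bash
python3 - <<'E'
from ov import *
st()
ov('r')
st()
E
```

```text
face a,y,h [92.4  0.1 20.5] Fface [0.2 1.1 0.5] t 19.9 w 46.0 q [0.23 0.34 2.03 0.48 0.3  0.86]
face a,y,h [92.4  0.1 20.5] Fface [-0.1 -0.1  0.5] t 20.0 w 46.2 q [0.23 0.34 2.03 0.48 0.3  0.86]
```

View pics/r.png

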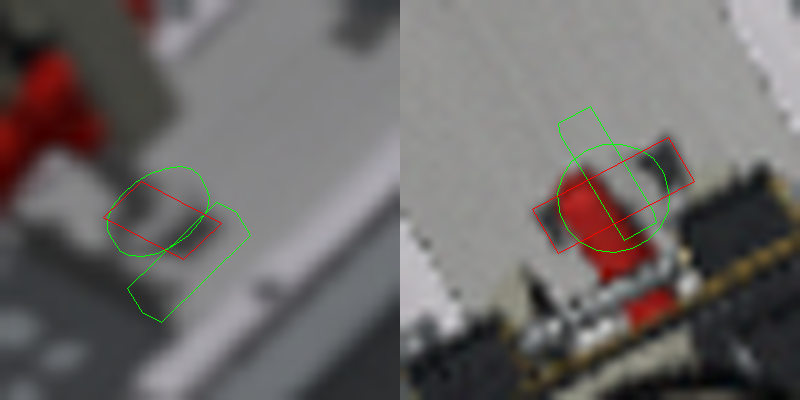

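>>> jog_arm --rows '[0, 0, -0.003, 0, 0, 0, -1, 0, 0, -0.003, 0, 0, 0, -1, 0, 0, -0.003, 0, 0, 0, -1, 0, 0, -0.003, 0, 0, 0, -1, 0, 0, -0.003, 0, 0, 0, -1, 0, 0, -0.003, 0, 0, 0, -1, 0, 0, -0.1, 0, 0, 0, -1, 0, 0, -0.2, 0, 0, 0, -1, 0, 0, -0.35, 0, 0, 0, -1, 0, 0, -0.5, 0, 0, 0, -1, 0, 0, -0.7, 0, 0, 0, -1, -0.2, 0, -0.9, 0, 0, 0, -1]'

```text
t: 21.0
position: [455.5, 164.8, 252.6]
orientation: [-0.063, 0.933, 0.245, 0.254]
wrist_force: [-0.4, -0.0, 1.3]
gripper_width: 93.5
```

>>> jog_arm --rows '[-0.2, 0.2, -0.1, 0, 0, 0, -1, -0.3, 0.4, -0.2, 0, 0, 0, -1, -0.4, 0.6, -0.3, 0, 0, 0, -1, -0.4, 0.8, -0.3, 0, 0, 0, -1, -0.4, 1, -0.3, 0, 0, 0, -1, -0.4, 1, -0.3, 0, 0, 0, -1, -0.4, 1, -0.3, 0, 0, 0, -1]'

```text
t: 21.58
position: [468.3, -62.6, 265.8]
orientation: [-0.061, 0.934, 0.243, 0.255]
wrist_force: [-0.4, 1.2, -0.5]
gripper_width: 93.1
```

```bash
cat > kf.py <<'E'
from ov import *
def over(name,a=92.3,y=0,tilt=0,h0=-17):
    F=hopR(); out=[]
    def K(P,ti):
        P=np.atleast_2d(P).astype(float); c,s_=np.cos(ti),np.sin(ti)
        # pivot collar downslope edge (-15, z21.5); tilt towards -x
        X=P[:,0]+15;Z=P[:,2]-21.5
        x2=c*X-s_*Z-15; z2=s_*X+c*Z+21.5
        return np.array([face(a+x,y+yy,h0+z) for x,yy,z in zip(x2,P[:,1],z2)])
    for n,(x0,y0) in dict(side=(280,70),top=(195,205)).items():
        w=50; k=400/w
        p=pickle.load(open('p1.pkl','rb'))[n]; q=cv2.resize(cv2.imread(f'pics/{name}_{n}.png')[y0:y0+w,x0:x0+w],(400,400),interpolation=cv2.INTER_CUBIC)
        for ti,c in ((0,(0,255,255)),(tilt,(0,255,0))):
            for B in ([(x,y_,z) for x in(-38,38) for y_ in(-7,7) for z in(62,80)],[(15*np.cos(t),15*np.sin(t),z) for t in np.linspace(0,6.28,20) for z in(21.5,26)]):
                u=((proj(p,K(B,ti))+.5-[x0,y0])*k).astype(np.int32); cv2.polylines(q,[cv2.convexHull(u)],True,c,1)
        out.append(q)
    cv2.imwrite(f'pics/{name}_ov.png',np.hstack(out))
E
python3 - <<'E'
from kf import *
st()
for n in('side','top'): snap(n,'s_'+n)
over('s',tilt=.12)
look('s',dict(side=(280,70,50),top=(195,205,50)))
E
```

```text
face a,y,h [ -11.4 -206.5  253.5] Fface [-0.1  1.3 -0.5] t 21.58 w 93.1 q [-0.51 -0.05  2.05  0.57  0.92  0.25]
```

View pics/s_ov.png

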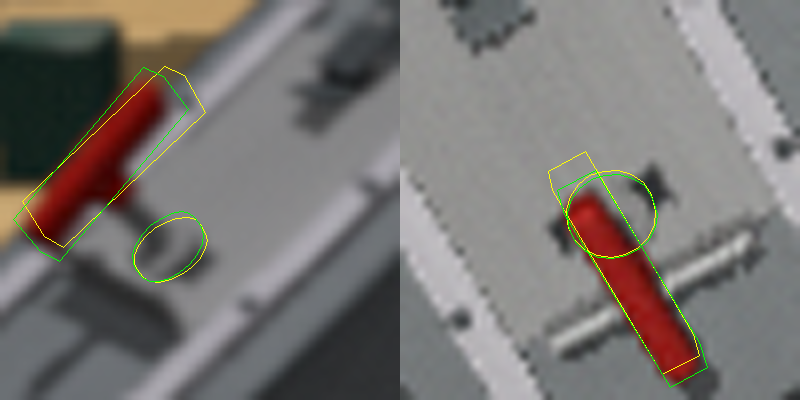

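View pics/s.png

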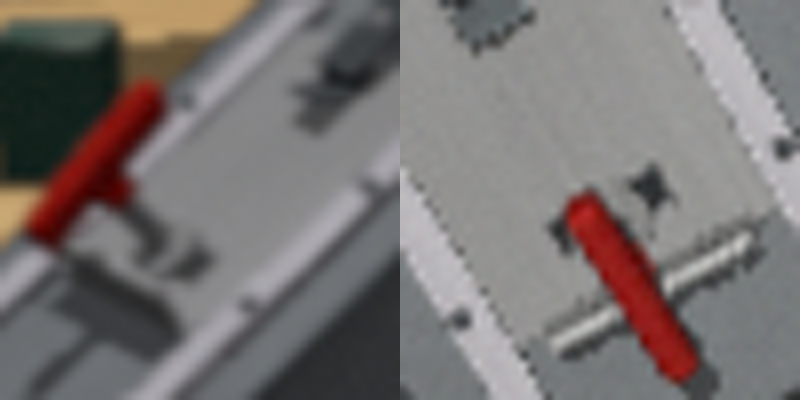

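```bash
python3 - <<'E'
from pl import *
from fit import sil
P=pickle.load(open('p1.pkl','rb'));M={}
for n in('side','top'):
    im=cv2.imread(f'pics/s_{n}.png').astype(int); m=(im[...,2]>70)&(im[...,2]>2*im[...,1])
    w=np.zeros_like(m); x0,y0=(280,70) if n=='side' else (195,205); w[y0:y0+50,x0:x0+50]=1; M[n]=(m&w).astype(float); print(n,M[n].sum())
a_=np.linspace(0,6.28,17)
B=np.array([(x,7*np.cos(t),71+9*np.sin(t)) for x in(-38,38) for t in a_])
C=np.array([(8*np.cos(t),8*np.sin(t),z) for t in a_ for z in(54,62)])
def pts(B,v):
    a,y,ti,yaw=v[:4]; X=B[:,0]+15;Z=B[:,2]-21.5
    x=np.cos(ti)*X-np.sin(ti)*Z-15; z=np.sin(ti)*X+np.cos(ti)*Z+21.5
    c,s=np.cos(yaw),np.sin(yaw)
    return np.array([face(a+c*xx-s*yy,y+s*xx+c*yy,-17+zz) for xx,yy,zz in zip(x,B[:,1],z)])
def cost(v):
    t=0
    for i,n in enumerate(M):
        p=dict(P[n]);p['cx']+=v[4+2*i];p['cy']+=v[5+2*i]
        t+=np.abs(np.maximum(sil(p,pts(B,v)),sil(p,pts(C,v)))-M[n]).sum()/M[n].sum()
    return t+.002*np.sum(v[4:]**2)+ .002*((v[0]-92.3)**2+v[1]**2)
from scipy.optimize import minimize
for ti in(.05,.12,.2):
    v0=np.array([92.3,0,ti,0,.6,0,0,0]); st_=np.vstack([v0]+[v0+d for d in np.diag([1.5,1.5,.06,.1,.5,.5,.5,.5])])
    r=minimize(cost,v0,method='Nelder-Mead',options=dict(initial_simplex=st_,maxiter=900,xatol=.005,fatol=1e-4)); print(np.round(r.x,3),round(r.fun,3))
for ti in(0,.06,.12,.17,.22,.28): # fixed tilt profile, coarse
    f=lambda u: cost(np.r_[u[:2],ti,u[2:]])
    r=minimize(f,[92.3,0,0,.6,0,0,0],method='Nelder-Mead',options=dict(maxiter=350,initial_simplex=np.vstack([[92.3,0,0,.6,0,0,0]]+[np.array([92.3,0,0,.6,0,0,0])+d for d in np.diag([1.5,1.5,.1,.5,.5,.5,.5])]))); print(ti,round(r.fun,3))
E
```

```text
side 108.0
top 130.0
[ 9.1657e+01  5.7400e-01  1.5100e-01  1.0000e-02 -9.3000e-02 -6.2400e-01
  1.6000e-02  4.3000e-01] 0.761
[ 9.2128e+01  8.4000e-01  2.1300e-01  2.0000e-03  2.9400e-01 -2.5700e-01
 -9.0000e-02  1.5400e-01] 0.738
[ 9.2936e+01  1.2450e+00  2.3200e-01 -1.4000e-02  3.7200e-01 -4.6700e-01
  1.8800e-01  1.9500e-01] 0.741
0 0.867
0.06 0.814
0.12 0.78
0.17 0.762
0.22 0.746
0.28 0.751
```

```bash
python3 - <<'E'
from pl import *
from fit import sil
P=pickle.load(open('p1.pkl','rb'))
def pca(m):
    y,x=np.nonzero(m>.0); w=m[y,x]; c=np.array([np.average(x,weights=w),np.average(y,weights=w)]); C=np.cov(np.c_[x,y].T,aweights=w); l,V=np.linalg.eigh(C); v=V[:,1]*np.sign(V[0,1]); return np.round(c,2),round(np.degrees(np.arctan2(v[1],v[0])),1),np.round(np.sqrt(l*12),1),round(w.sum())
a_=np.linspace(0,6.28,17)
B=np.array([(x,7*np.cos(t),71+9*np.sin(t)) for x in(-38,38) for t in a_])
for n in('side','top'):
    im=cv2.imread(f'pics/s_{n}.png').astype(float)
    x0,y0=(280,70) if n=='side' else (195,205); w=np.zeros(im.shape[:2]); w[y0:y0+50,x0:x0+50]=1
    soft=np.clip((im[...,2]-np.maximum(im[...,1],im[...,0])-10)/60,0,1)*w
    hard=((im[...,2]-im[...,1]>45)*w)
    print(n,'soft',pca(soft),'hard',pca(hard))
    for ti in(0,.06,.12,.17,.22):
        X=B[:,0]+15;Z=B[:,2]-21.5
        Q=np.array([face(92.2+x,y,-17+z) for x,y,z in zip(np.cos(ti)*X-np.sin(ti)*Z-15,B[:,1],np.sin(ti)*X+np.cos(ti)*Z+21.5)])
        print(ti,pca(sil(P[n],Q)))
E
```

```text
side soft (array([292.54,  85.91]), np.float64(-59.8), array([14.5, 35.1]), 193) hard (array([291.43,  89.76]), np.float64(-51.4), array([ 6.4, 22.7]), 135)
0 (array([293.33,  88.73]), np.float64(-43.8), array([ 6. , 25.8]), 153)
0.06 (array([292.54,  89.08]), np.float64(-47.0), array([ 6.1, 25.9]), 155)
0.12 (array([291.78,  89.71]), np.float64(-49.8), array([ 6.1, 26.1]), 156)
0.17 (array([291.11,  90.12]), np.float64(-52.1), array([ 6.1, 26.1]), 156)
0.22 (array([290.5 ,  90.51]), np.float64(-54.7), array([ 6. , 26.2]), 155)
top soft (array([223.38, 240.29]), np.float64(58.1), array([ 5.5, 25.6]), 140) hard (array([223.48, 240.41]), np.float64(57.9), array([ 5.2, 25.5]), 133)
0 (array([222.01, 236.96]), np.float64(59.3), array([ 5.5, 29. ]), 156)
0.06 (array([222.68, 237.99]), np.float64(59.1), array([ 5.5, 28.5]), 155)
0.12 (array([223.27, 239.03]), np.float64(58.8), array([ 5.5, 28. ]), 151)
0.17 (array([223.65, 239.75]), np.float64(58.4), array([ 5.4, 27.5]), 148)
0.22 (array([224.04, 240.57]), np.float64(57.8), array([ 5.5, 27. ]), 147)
```

```bash
python3 - <<'E'
from pl import *
from fit import sil
from scipy.ndimage import map_coordinates
P=pickle.load(open('p1.pkl','rb'))
def edges(img,c,ang):
    d=np.array([np.cos(ang),np.sin(ang)]);nrm=np.array([d[1],-d[0]]) # nrm
    res={}
    for sgn in(1,-1):
        pts=[]
        for s in np.linspace(-8.5,8.5,35):
            r=np.arange(0,6.5,.1); q=c+s*d+sgn*r[:,None]*nrm
            v=map_coordinates(img,[q[:,1],q[:,0]],order=1); m=v[:15].max(); k=np.nonzero(v<m/2)[0]
            if len(k): pts.append((s,r[k[0]]))
        pts=np.array(pts); cf=np.polyfit(pts[:,0],pts[:,1],1); 
        for _ in range(3):
            e=np.abs(np.polyval(cf,pts[:,0])-pts[:,1]); g=e<max(2*np.median(e),.15); cf=np.polyfit(pts[g,0],pts[g,1],1)
        res[sgn]=(round(np.degrees(ang)+ -np.degrees(np.arctan(cf[0]))*sgn,2),round(cf[1],2),int(g.sum()))
    return res
a_=np.linspace(0,6.28,33)
B=np.array([(x,7*np.cos(t),71+9*np.sin(t)) for x in(-38,38) for t in a_])
for n,ang,c in(('side',-51,(291.4,89.8)),('top',58,(223.5,240.4))):
    im=cv2.imread(f'pics/s_{n}.png').astype(float); img=np.clip(im[...,2]-np.maximum(im[...,1],im[...,0]),0,None)
    print(n,edges(img,np.array(c),np.radians(ang)))
    for ti in(0,.06,.12,.17,.22):
        X=B[:,0]+15;Z=B[:,2]-21.5
        Q=np.array([face(92.2+x,y,-17+z) for x,y,z in zip(np.cos(ti)*X-np.sin(ti)*Z-15,B[:,1],np.sin(ti)*X+np.cos(ti)*Z+21.5)])
        m=cv2.GaussianBlur(sil(P[n],Q),(0,0),.6); yy,xx=np.nonzero(m>.5); cc=np.array([xx.mean(),yy.mean()])
        print(ti,np.round(cc,1),edges(m*100,cc,np.radians(ang)))
E
```

```text
side {1: (np.float64(-50.48), np.float64(2.83), 34), -1: (np.float64(-50.31), np.float64(2.09), 23)}
0 [293.3  88.8] {1: (np.float64(-43.4), np.float64(3.06), 35), -1: (np.float64(-43.98), np.float64(3.05), 35)}
0.06 [292.4  89.2] {1: (np.float64(-46.53), np.float64(3.08), 35), -1: (np.float64(-46.66), np.float64(3.05), 35)}
0.12 [291.7  89.9] {1: (np.float64(-49.49), np.float64(3.06), 35), -1: (np.float64(-49.54), np.float64(3.04), 35)}
0.17 [291.1  90.2] {1: (np.float64(-51.96), np.float64(3.04), 35), -1: (np.float64(-51.89), np.float64(3.06), 35)}
0.22 [290.5  90.6] {1: (np.float64(-54.69), np.float64(3.06), 35), -1: (np.float64(-54.57), np.float64(3.09), 35)}
top {1: (np.float64(58.12), np.float64(2.26), 24), -1: (np.float64(57.59), np.float64(2.62), 35)}
0 [222.2 237.2] {1: (np.float64(59.57), np.float64(2.79), 35), -1: (np.float64(59.51), np.float64(2.8), 35)}
0.06 [222.6 238.1] {1: (np.float64(58.76), np.float64(2.9), 35), -1: (np.float64(58.75), np.float64(2.81), 35)}
0.12 [223.1 238.9] {1: (np.float64(59.28), np.float64(2.82), 35), -1: (np.float64(58.34), np.float64(2.87), 35)}
0.17 [223.7 239.8] {1: (np.float64(58.48), np.float64(2.75), 35), -1: (np.float64(58.52), np.float64(2.76), 35)}
0.22 [224.  240.4] {1: (np.float64(57.98), np.float64(2.8), 35), -1: (np.float64(57.37), np.float64(2.82), 35)}
```

```bash
python3 - <<'E'
from look import *
look('z',dict(side=(220,50,200),top=(150,130,320)))
st()
E
```

```text
face a,y,h [ -10.8 -200.6  252.7] Fface [ 1.6  0.3 -0.2] t 21.88 w 92.9 q [-0.5  -0.05  2.06  0.57  0.91  0.25]
```

View pics/z.png

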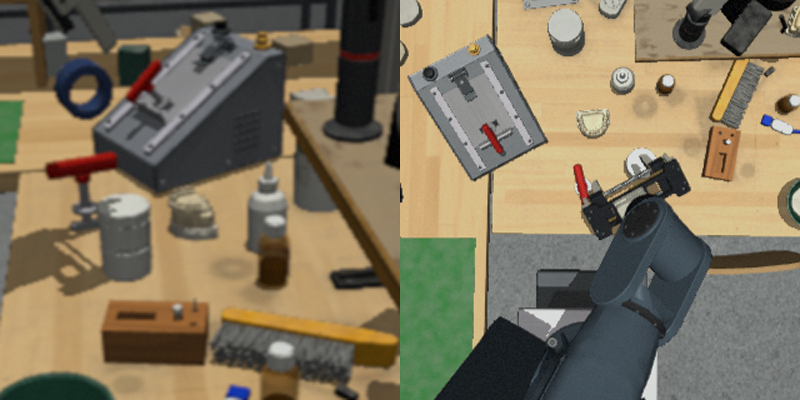

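The picture shows the red key locked in the gate at about (142,80) in the side view. The block is empty at (155,330), and the bystanders are where they were. The arm is clear of everything.

```bash
python3 -c "
from plant import env
print(env.job_done())"
```

```text
the job is handed in; nothing more can be done
None
```

The gate is shut, the smaller key is locked in it and released, and the job was handed in at about 22 s. No verdict came back.

**What I did**
- **Gate:** I pushed it up the slope by its lip until it stopped hard. It did not move further when the push rose from 17 to 28 N, and it stayed put when I backed off.
- **Key:** I took the smaller red key from the block and passed its toggle through both slots with no contact force. The collar met the gate at the expected depth (TCP 19.7 mm above the plate, 19.9 expected). I then turned it a quarter turn, released it and withdrew.

**Last checks**
- **In order:** the gate still looks fully shut, the toggle lies along the slope, the robot is clear, and the loose things look unmoved.
- **Catch:** I inferred that it dropped from the hard stop and the gate staying shut. I could not see it clearly.
- **Key tilt:** when released, the key leaned down the slope. The clearance under the plate should limit this to about 0.12 rad. Edge directions gave about 0.14 and a rough outline fit 0.15 to 0.23, against the limit of 0.17, so this is the least certain point.
- **Fingertips:** they ended about 16 mm short of the reported TCP. My first push therefore passed over the lip without touching it, and I lowered the tool and pushed again.

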